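# Set up the oiling station: shingle the cover plates, right and row the bottles

### The arm

A 7-joint arm with a two-finger parallel gripper is mounted at the origin on the work surface. World frame = base frame: x ahead of the robot, y to its left, z up, the work surface at z = 0. Lengths are in m, angles in rad, forces in N, time in s.
With the tool pointing down it reaches from about 0.4 to 0.85 m from the base axis. Payload 6.9 kg.
Tool frame: the origin (TCP) lies midway between the tips of the shut fingers; the grasp point (between the pads) lies 19 mm behind it; z points along the fingers, y is the line along which they close (so a half turn about z gives the same grasp; the last joint's range is limited). The gripper opens to 85 mm and grips with 20 to 120 N. Pads are 22 mm wide; open, the fingers measure 114 mm over their backs; the gripper's body (76 mm by 85 mm) begins 54 mm behind the grasp point. The pads swing forward as they close: fully open they stand 13 mm farther back than shut.
Start: joints at [-1.069, 0.507, -0.238, 1.5, 0.126, 1.149, -0.155], TCP at [0.242, 0.576, 0.231] pointing down, gripper open.
Joint ranges: [-3.08, 3.08], [-0.24, 2.05], [-1.43, 1.35], [0, 2.5], [-1.52, 4.66], [0.17, 1.96], [-2.89, 2.89]. Speed limits (rad/s): [2.39, 2.39, 3.14, 3.14, 3.14, 3.14, 3.14].

### API

Orientations are given as [roll, pitch, yaw] about the fixed x, y, z axes, in that order (R = Rz(yaw) Ry(pitch) Rx(roll)).
In Python, from station import sensors, imaging, ctrl gives the robot as it stands.
- The arm moves only by the tool play_rows, never from a script. Its argument "rows" is a list of rows, each a list of 5 numbers: the shift along the tool's x, y, z scaled (see below), then the turn about the tool's z scaled (see below), then the opening, from 0 (shut) to 1 (fully open). In form: [[dx, dy, dz, twist, hand], ...]. A call has 1 to 20 rows; each row shifts and turns the commanded pose from where the row before left it, along the tool's axes as they then stand; what a row does not reach is not made up. The controller multiplies each number of a shift by 30 mm and each number of a turn by 6 degrees. A row lasts 1/12 s, in which the tool goes at most 41.7 mm and 7.16 degrees, less where a joint would pass 70% of its speed; a pose out of reach is approached as far as the arm can. A call with a number of a shift or a turn outside -1 to 1 is refused whole. A call with a gripper value outside its range is refused whole. The fingers move at their own pace and stop on an object; "newtons" is the grip in N (left out, the last holds). Time passes only in rows, so rows that do not move let the fingers close. It gives the time, the measured TCP pose, the force, the opening and the grip force at its end, in the units of the state.
- sensors.observe(): the state, without advancing time (a new reading comes with each control period).
- imaging.grab_frame(name): name is "scene" or "top" or "wrist"; returns a dict with "frame" (420x560x3 uint8, red, green, blue), "fovy" (degrees; the focal length in pixels is half the picture's height over the tangent of half this angle, whatever the lens; pixels are square), "cx", "cy" (the principal point, pixels), "R" (3x3) and "t" (3): a world point X has camera coordinates R X + t. Camera axes: x right, y down, z forward; pixel columns grow to the right and rows downward; lengths in m; the calibration is good to about 2 mm. A picture is of the moment at which its call begins. There is no depth.
- ctrl.hand_in(): hands the job in; it is judged then, once.
The state is a dict: "clock": time; "qpos": joint angles; "joint_vel": joint speeds; "joint_efforts": joint torques, N m; "ee_pos": TCP position; "tool_rot": TCP orientation; "contact_force": force on the tool from outside, world axes, zero at the start; "torque": the same for the moment, N m; "opening": finger opening in m; "gripper_force": force on a finger pad.
Only numpy, scipy, OpenCV 4.12 (cv2) and the standard library are available. Lean on these libraries where they do the work, as an engineer would, in place of code of your own. Each camera call takes 0.05 s, during which the arm holds its last target. There are 200 camera calls.

### The job

Get the oiling station of the guitar bench ready. Shingle all the walnut cover plates lengthwise along the middle of the blue tray: the first flat with its short edge up against the tall end wall (a finger's breadth at most), and each further one straight in line, lying over the plate before it by about a third of its length, its free end down on the tray floor. Also stand the fallen oil bottle up and set both bottles from the bench on the rack's black strip next to the bottle already there, all three upright and squared up in one straight row with gaps no wider than about a finger and a half, leaving the mug and screwdriver alone.

Things in the scene. Friction and masses are not known exactly. Their poses are not given: they have to be found in the camera images.
- cover1: walnut back-cover plate, flat 96 x 54 x 8 mm with square edges, 45 g, dark wood with four small brass screw-hole rims; all five are alike, a start has three to five of them, lying flat and apart on the bench. Origin: centre of the underside as built (either face may be up); x along the 96 mm length, y along the 54 mm width, z through the thickness
- cover2: walnut back-cover plate, flat 96 x 54 x 8 mm with square edges, 45 g, dark wood with four small brass screw-hole rims; all five are alike, a start has three to five of them, lying flat and apart on the bench. Origin: centre of the underside as built (either face may be up); x along the 96 mm length, y along the 54 mm width, z through the thickness
- cover3: walnut back-cover plate, flat 96 x 54 x 8 mm with square edges, 45 g, dark wood with four small brass screw-hole rims; all five are alike, a start has three to five of them, lying flat and apart on the bench. Origin: centre of the underside as built (either face may be up); x along the 96 mm length, y along the 54 mm width, z through the thickness
- cover4: walnut back-cover plate, flat 96 x 54 x 8 mm with square edges, 45 g, dark wood with four small brass screw-hole rims; all five are alike, a start has three to five of them, lying flat and apart on the bench. Origin: centre of the underside as built (either face may be up); x along the 96 mm length, y along the 54 mm width, z through the thickness
- cover5: walnut back-cover plate, flat 96 x 54 x 8 mm with square edges, 45 g, dark wood with four small brass screw-hole rims; all five are alike, a start has three to five of them, lying flat and apart on the bench. Origin: centre of the underside as built (either face may be up); x along the 96 mm length, y along the 54 mm width, z through the thickness
- bottle_a: lies on one of its flat sides on the bench at the start, on the right, nearer the robot than the tray; white plastic oil bottle with square 50 x 50 x 82 mm body, narrow neck and round black cap 30 mm across from 95 to 125 mm above the base; 125 mm tall, about 180 g, balance about 50 mm above the base. Origin: centre of the base; z from base to cap, x and y square to the body's sides. The three bottles are alike
- bottle_b: stands on the bench at the start, past the right (tall-walled) end of the tray; white plastic oil bottle with square 50 x 50 x 82 mm body, narrow neck and round black cap 30 mm across from 95 to 125 mm above the base; 125 mm tall, about 180 g, balance about 50 mm above the base. Origin: centre of the base; z from base to cap, x and y square to the body's sides. The three bottles are alike
- bottle_c: stands at the start on the rack's strip, near the middle of the rack; it may stay or be moved along; white plastic oil bottle with square 50 x 50 x 82 mm body, narrow neck and round black cap 30 mm across from 95 to 125 mm above the base; 125 mm tall, about 180 g, balance about 50 mm above the base. Origin: centre of the base; z from base to cap, x and y square to the body's sides. The three bottles are alike
- tray: fixed shallow blue tray, outside 416 x 132 mm, floor 4 mm thick (floor surface 4 mm above the bench). Origin: centre of the underside on the bench; x along its length. The end at -x is a tall wall 30 mm high whose inner face is at x = -200 mm; the other end (inner face x = +200 mm) and the sides (inner faces y = +-58 mm) are lips 10 mm high
- rack: fixed low aluminium rack, a board 110 x 280 mm on two side panels, open beneath. Origin: on the bench under the board's centre; y along its 280 mm length. Bottles stand 50 mm above the bench, on a black rubber strip 52 mm wide and 270 mm long along the board's middle (x = 0)
- screwdriver: bystander: screwdriver lying on the bench beyond the tray; leave alone
- mug: bystander: white mug, 80 mm across, 90 mm high, beyond the tray; leave alone
Things that resemble listed ones, but are neither listed nor needed, are in the scene too. What is shaped like the bottle_b but orange or purple is not meant.

How it is judged:
At the end, for the whole second after the job is handed in: Plates within 18 mm of the tray's midline and 0.3 rad of its length; one flat, under 20 mm from the tall wall; each other tilted on a neighbour, overlaps 16 to 46 mm. Bottles upright on the rack within 18 mm of the strip's midline, 0.25 rad of square, gaps under 35 mm. All at rest (y of cover1 in the frame of tray between -0.018 and 0.018 m and z of cover1 in the frame of tray between 0 and 0.03 m and x of cover1 in the frame of tray between -0.16 and 0.155 m and angle between the x axis of each of cover1, cover2, cover3, cover4, cover5 and the x axis of tray, either way round below 0.3 rad and linear speed of each of cover1, cover2, cover3, cover4, cover5, bottle_a, bottle_b, bottle_c below 0.02 m/s and (((angle between cover1's own z axis and vertical below 0.035 rad or angle between cover1's own z axis and vertical above 3.1066 rad) and x of cover1 in the frame of tray below -0.132 m) or (angle between cover1's own z axis and vertical between 0.06 and 3.08 rad and (angle between cover1's own z axis and vertical below 0.22 rad or angle between cover1's own z axis and vertical above 2.92 rad) and x of cover1 in the frame of tray above -0.12 m and (horizontal distance between cover1 and cover2 below 0.08 m or horizontal distance between cover1 and cover3 below 0.08 m or horizontal distance between cover1 and cover4 below 0.08 m or horizontal distance between cover1 and cover5 below 0.08 m))) and y of cover2 in the frame of tray between -0.018 and 0.018 m and z of cover2 in the frame of tray between 0 and 0.03 m and x of cover2 in the frame of tray between -0.16 and 0.155 m and (((angle between cover2's own z axis and vertical below 0.035 rad or angle between cover2's own z axis and vertical above 3.1066 rad) and x of cover2 in the frame of tray below -0.132 m) or (angle between cover2's own z axis and vertical between 0.06 and 3.08 rad and (angle between cover2's own z axis and vertical below 0.22 rad or angle between cover2's own z axis and vertical above 2.92 rad) and x of cover2 in the frame of tray above -0.12 m and (horizontal distance between cover2 and cover1 below 0.08 m or horizontal distance between cover2 and cover3 below 0.08 m or horizontal distance between cover2 and cover4 below 0.08 m or horizontal distance between cover2 and cover5 below 0.08 m))) and y of cover3 in the frame of tray between -0.018 and 0.018 m and z of cover3 in the frame of tray between 0 and 0.03 m and x of cover3 in the frame of tray between -0.16 and 0.155 m and (((angle between cover3's own z axis and vertical below 0.035 rad or angle between cover3's own z axis and vertical above 3.1066 rad) and x of cover3 in the frame of tray below -0.132 m) or (angle between cover3's own z axis and vertical between 0.06 and 3.08 rad and (angle between cover3's own z axis and vertical below 0.22 rad or angle between cover3's own z axis and vertical above 2.92 rad) and x of cover3 in the frame of tray above -0.12 m and (horizontal distance between cover3 and cover1 below 0.08 m or horizontal distance between cover3 and cover2 below 0.08 m or horizontal distance between cover3 and cover4 below 0.08 m or horizontal distance between cover3 and cover5 below 0.08 m))) and y of cover4 in the frame of tray between -0.018 and 0.018 m and z of cover4 in the frame of tray between 0 and 0.03 m and x of cover4 in the frame of tray between -0.16 and 0.155 m and (((angle between cover4's own z axis and vertical below 0.035 rad or angle between cover4's own z axis and vertical above 3.1066 rad) and x of cover4 in the frame of tray below -0.132 m) or (angle between cover4's own z axis and vertical between 0.06 and 3.08 rad and (angle between cover4's own z axis and vertical below 0.22 rad or angle between cover4's own z axis and vertical above 2.92 rad) and x of cover4 in the frame of tray above -0.12 m and (horizontal distance between cover4 and cover1 below 0.08 m or horizontal distance between cover4 and cover2 below 0.08 m or horizontal distance between cover4 and cover3 below 0.08 m or horizontal distance between cover4 and cover5 below 0.08 m))) and y of cover5 in the frame of tray between -0.018 and 0.018 m and z of cover5 in the frame of tray between 0 and 0.03 m and x of cover5 in the frame of tray between -0.16 and 0.155 m and (((angle between cover5's own z axis and vertical below 0.035 rad or angle between cover5's own z axis and vertical above 3.1066 rad) and x of cover5 in the frame of tray below -0.132 m) or (angle between cover5's own z axis and vertical between 0.06 and 3.08 rad and (angle between cover5's own z axis and vertical below 0.22 rad or angle between cover5's own z axis and vertical above 2.92 rad) and x of cover5 in the frame of tray above -0.12 m and (horizontal distance between cover5 and cover1 below 0.08 m or horizontal distance between cover5 and cover2 below 0.08 m or horizontal distance between cover5 and cover3 below 0.08 m or horizontal distance between cover5 and cover4 below 0.08 m))) and horizontal distance between each of cover2, cover3, cover4, cover5 and cover1 above 0.05 m and horizontal distance between each of cover3, cover4, cover5 and cover2 above 0.05 m and horizontal distance between each of cover4, cover5 and cover3 above 0.05 m and horizontal distance between cover5 and cover4 above 0.05 m and x of bottle_a in the frame of rack between -0.018 and 0.018 m and y of bottle_a in the frame of rack between -0.13 and 0.13 m and z of bottle_a in the frame of rack between 0.045 and 0.055 m and angle between each of bottle_a, bottle_b, bottle_c's own z axis and vertical below 0.06 rad and (angle between the x axis of bottle_a and the x axis of rack, either way round below 0.25 rad or angle between the x axis of bottle_a and the y axis of rack, either way round below 0.25 rad) and x of bottle_b in the frame of rack between -0.018 and 0.018 m and y of bottle_b in the frame of rack between -0.13 and 0.13 m and z of bottle_b in the frame of rack between 0.045 and 0.055 m and (angle between the x axis of bottle_b and the x axis of rack, either way round below 0.25 rad or angle between the x axis of bottle_b and the y axis of rack, either way round below 0.25 rad) and x of bottle_c in the frame of rack between -0.018 and 0.018 m and y of bottle_c in the frame of rack between -0.13 and 0.13 m and z of bottle_c in the frame of rack between 0.045 and 0.055 m and (angle between the x axis of bottle_c and the x axis of rack, either way round below 0.25 rad or angle between the x axis of bottle_c and the y axis of rack, either way round below 0.25 rad) and ((horizontal distance between bottle_a and bottle_b below 0.085 m and horizontal distance between bottle_a and bottle_c below 0.085 m) or (horizontal distance between bottle_a and bottle_b below 0.085 m and horizontal distance between bottle_b and bottle_c below 0.085 m) or horizontal distance between each of bottle_a, bottle_b and bottle_c below 0.085 m)); the robot touches nothing.
It fails at once if the screwdriver is disturbed (moved over 30 mm) (distance of screwdriver from where it was at the start of the episode above 0.03 m).
It fails at once if the mug is disturbed (moved over 30 mm) (distance of mug from where it was at the start of the episode above 0.03 m).
Of cover1, cover2, cover3, cover4, cover5 only 3 to 5 are there at a start; the rules pass over those that are not, and their reading is None.
At some moment in a run one of cover1, cover2, cover3, cover4, cover5 may be knocked a few centimetres aside while the robot is not near it.
It also fails if it takes over 210 s, if anything falls off the work surface, if the arm or the gripper's body presses on something with over 40 N, if the wrist force passes 120 N, or if a joint passes its speed limit or range.

## Working session

There is one attempt and no reset: what is moved stays moved. The work goes in short steps, Python scripts to look and compute and a tool call to move; the robot and the scene stay as the last step left them, time stands still between calls to the robot, and variables do not carry over. Pictures are saved under pics/ and viewed, at most 14 in all, crops included, and the job is handed in when it is done.

Besides the shell and the picture viewer there is one more tool, called by a JSON object that holds its "api" and its "payload". play_rows: Moves the arm, as the interface text tells. Shifts and turns lie within -1 to 1; 1 stands for 30 mm of shift or 6 degrees of turn. Its arguments: {"type":"object","properties":{"rows":{"type":"array","items":{"type":"array","items":{"type":"number","minimum":-1,"maximum":1}}},"newtons":{"type":"number"}},"required":["rows"]}

```bash
mkdir -p pics; ls; python3 - <<'E'
from station import sensors, imaging, ctrl
import cv2
s=sensors.observe(); print({k:(v if not hasattr(v,'round') else v) for k,v in s.items()})
for n in ["scene","top"]:
    f=imaging.grab_frame(n); cv2.imwrite(f"pics/{n}0.png",f["frame"][:,:,::-1]); print(n,f["fovy"],f["cx"],f["cy"],f["R"],f["t"])
E
```

```text
pics
{'clock': 0.0, 'qpos': array([-1.06849907,  0.50832339, -0.23751248,  1.50112736,  0.12570085,
        1.14888127, -0.15479566]), 'joint_vel': array([ 0.00117103, -0.00019598, -0.00018736,  0.00147356, -0.00060342,
       -0.00018738, -0.00121401]), 'joint_efforts': array([ 7.72392486e-04, -6.20600796e+01, -2.18644649e+00, -2.49638772e+01,
        1.25067931e-02,  1.22506081e-02, -1.27456462e-05]), 'ee_pos': array([0.24142841, 0.57595199, 0.23044009]), 'tool_rot': array([-3.13984221e+00,  3.84987972e-05,  2.74480604e+00]), 'contact_force': array([0.11682772, 0.55326119, 0.72790065]), 'torque': array([ 0.05352757, -0.02209995,  0.02486648]), 'gripper_force': 0.0, 'opening': 0.085244406541154}
scene 56.848924068783795 282.17121186766707 214.72307938293625 [[-0.5933514   0.80489064 -0.00922879]
 [ 0.44007973  0.31477655 -0.84097892]
 [-0.67399106 -0.50305742 -0.54098917]] [ 0.40379991 -0.16843003  1.5029404 ]
top 54.74132743164638 288.2122376815705 206.43937208802305 [[ 0.06927978 -0.99758786 -0.00433368]
 [-0.97765687 -0.06703013 -0.19923356]
 [ 0.1984625   0.01803971 -0.97994245]] [-0.1106028   0.55111797  0.95760325]
```

View pics/top0.png

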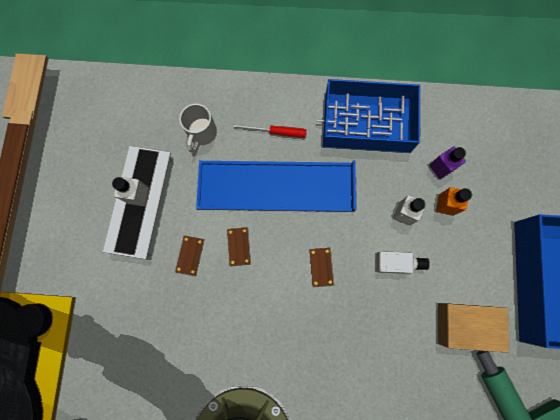

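View pics/scene0.png

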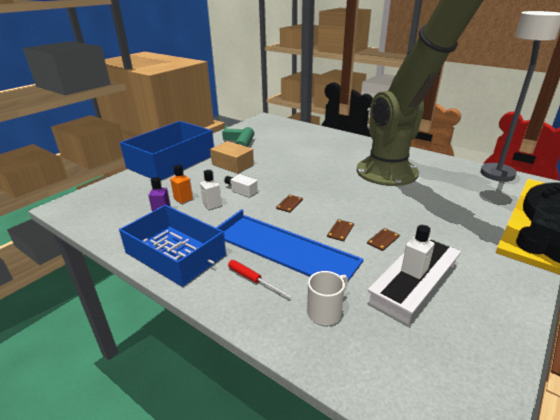

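The top view shows three plates at (190,255), (238,246) and (321,267). The tray spans (198..356, 160..212), with its tall wall on the right. Bottle_b stands at (411,208), fallen bottle_a is at (402,262) with its cap to the right, and bottle_c is on the rack at (127,188). The scene view confirms the layout and the orange and purple decoys.

```bash
cat > h.py <<'E'
import numpy as np, cv2
from station import sensors, imaging, ctrl
def grab(n):
    f=imaging.grab_frame(n); f["f"]=f["frame"].shape[0]/2/np.tan(np.radians(f["fovy"]/2))
    f["hsv"]=cv2.cvtColor(f["frame"],cv2.COLOR_RGB2HSV); return f
def cast(f,uv,z):
    uv=np.atleast_2d(uv).astype(float)
    d=np.c_[(uv[:,0]-f["cx"])/f["f"],(uv[:,1]-f["cy"])/f["f"],np.ones(len(uv))]@f["R"]
    c=-f["R"].T@f["t"]; return c+d*((z-c[2])/d[:,2])[:,None]
def blobs(f,lo,hi,amin,z,box=None):
    m=cv2.inRange(f["hsv"],lo,hi)
    if box: k=np.zeros_like(m); k[box[1]:box[3],box[0]:box[2]]=1; m=m*k
    m=cv2.morphologyEx(m,cv2.MORPH_CLOSE,np.ones((3,3),np.uint8))
    out=[]
    for c in cv2.findContours(m,cv2.RETR_EXTERNAL,cv2.CHAIN_APPROX_NONE)[0]:
        if cv2.contourArea(c)<amin: continue
        P=cast(f,c[:,0],z)[:,:2]
        (x,y),(w,h),a=cv2.minAreaRect((P*1000).astype(np.float32))
        if w<h: w,h,a=h,w,a+90
        out.append(dict(px=c[:,0].mean(0).round(),c=np.round([x,y],1),s=np.round([w,h],1),a=round((a+90)%180-90,1)))
    return out
def go(x,y,z,yaw):
    """units left to a target: shift in tool axes (count of 30mm), turn units"""
    s=sensors.observe(); p=s["ee_pos"]; ya=s["tool_rot"][2]
    d=(np.array([x,y])-p[:2]); c,sn=np.cos(ya),np.sin(ya)
    dyaw=(np.degrees(ya)-yaw+90)%180-90
    print("at",p.round(4),"yaw",np.degrees(ya).round(1),"q7",s["qpos"][6].round(2),"-> units x,y,z,tw",np.round([ (d@[c,sn])/.03,(d@[sn,-c])/.03,(p[2]-z)/.03,dyaw/6],2))
E
python3 - <<'E'
from h import *
f=grab("top")
for n,lo,hi,z,box in [("plate",(3,90,40),(18,255,200),.008,(160,215,380,300)),("tray",(100,150,60),(125,255,255),.010,(180,150,370,225)),("strip",(0,0,0),(180,255,50),.05,(100,140,175,262)),("white",(0,0,150),(180,40,255),.05,(370,240,416,280)),("wb",(0,0,150),(180,40,255),.082,(395,192,430,225)),("capb",(0,0,0),(180,255,60),.125,(395,192,430,225)),("capa",(0,0,0),(180,255,60),.025,(410,250,440,275)),("capc",(0,0,0),(180,255,60),.175,(100,170,140,205)),("rack",(0,0,140),(180,40,255),.05,(95,140,180,265))]:
    for b in blobs(f,lo,hi,60,z,box): print(n,b)
big=cv2.resize(f["frame"][130:300,90:450,::-1],None,fx=2.2,fy=2.2,interpolation=cv2.INTER_CUBIC); cv2.imwrite("pics/big.png",big)
for uv in [(356,162),(354,212),(197,210),(199,162)]: print(cast(f,uv,.01).round(3))
E
```

```text
plate {'px': array([321., 267.]), 'c': array([ 417.2, -165.4]), 's': array([94.4, 51.7]), 'a': 8.1}
plate {'px': array([189., 255.]), 'c': array([423.1, 172.3]), 's': array([94.2, 52.5]), 'a': -6.7}
plate {'px': array([238., 246.]), 'c': array([454.8,  49.4]), 's': array([94.3, 51.8]), 'a': 9.6}
tray {'px': array([276., 185.]), 'c': array([621.5, -35.6]), 's': array([417.7, 133.3]), 'a': -86.1}
strip {'px': array([130., 228.]), 'c': array([476.4, 317.3]), 's': array([121.3,  49.2]), 'a': -5.1}
strip {'px': array([120., 184.]), 'c': array([586.4, 357.6]), 's': array([44.5, 29.8]), 'a': 61.0}
strip {'px': array([145., 166.]), 'c': array([633.6, 302.8]), 's': array([94.6, 48.6]), 'a': -4.9}
white {'px': array([390., 263.]), 'c': array([ 444.5, -336.1]), 's': array([114.6,  94.7]), 'a': -86.1}
wb {'px': array([414., 206.]), 'c': array([ 569.1, -374.3]), 's': array([84.3, 79.1]), 'a': -86.1}
capb {'px': array([417., 205.]), 'c': array([ 567.7, -371. ]), 's': array([34.2, 27.2]), 'a': -43.8}
capa {'px': array([422., 264.]), 'c': array([ 441.3, -415.2]), 's': array([31.4, 27.3]), 'a': -86.0}
capc {'px': array([120., 184.]), 'c': array([557.5, 301.4]), 's': array([39.9, 26.6]), 'a': 67.6}
rack {'px': array([144., 204.]), 'c': array([548.9, 312.7]), 's': array([331.8, 218.5]), 'a': 7.0}
[[ 0.7   -0.244  0.01 ]]
[[ 0.564 -0.243  0.01 ]]
[[0.541 0.165 0.01 ]]
[[0.671 0.175 0.01 ]]
```

View pics/big.png

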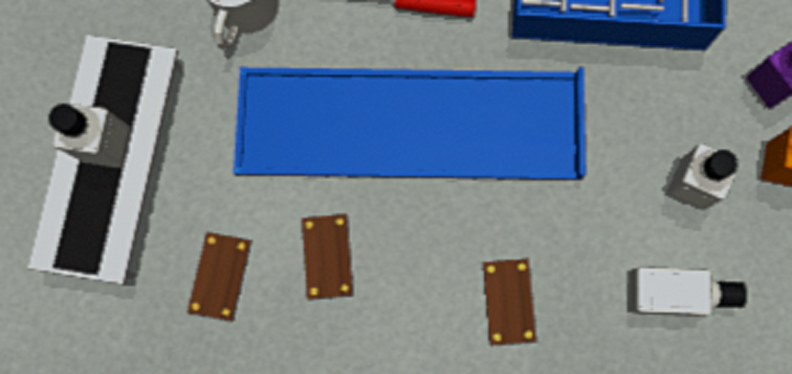

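The crop sharpens the geometry. The tray's tall wall is at the right, the plates are lengthwise nearly along world x, the rack strip runs at about -5°, and bottle_b's body is rotated.

```bash
python3 - <<'E'
from h import *
go(.417,-.165,.12,8.1)
f=grab("top"); print((-f["R"].T@f["t"]).round(3))
a=cast(f,(396.4,262),.05)[0]; b=cast(f,(423.2,263.6),.04)[0]; print(a,b,np.degrees(np.arctan2(*(b-a)[1::-1])))
E
```

```text
at [0.2414 0.5761 0.2306] yaw 157.3 q7 -0.15 -> units x,y,z,tw [-14.94 -20.52   3.69  -5.14]
[ 0.356 -0.091  1.048]
[ 0.43856984 -0.34515533  0.05      ] [ 0.44002481 -0.41349242  0.04      ] -88.78029306430919
```

{"api": "play_rows", "payload": {"rows": [[-0.74, -1, 0, 0, 1], [-0.74, -1, 0, 0, 1], [-0.74, -1, 0, 0, 1], [-0.74, -1, 0, 0, 1], [-0.74, -1, 0, 0, 1], [-0.74, -1, 0, 0, 1], [-0.74, -1, 0, 0, 1], [-0.74, -1, 0, 0, 1], [-0.74, -1, 0, 0, 1], [-0.74, -1, 0, 0, 1], [-0.74, -1, 0, 0, 1], [-0.74, -1, 0, 0, 1], [-0.74, -1, 0, 0, 1], [-0.74, -1, 0, 0, 1], [-0.74, -1, 0, 0, 1], [-0.74, -1, 0, 0, 1], [-0.74, -1, 0, 0, 1], [-0.74, -1, 0, 0, 1], [-0.74, -1, 0, 0, 1], [-0.74, -1, 0, 0, 1]], "newtons": 40}}

```text
clock: 1.87
ee_pos: [0.4192, -0.1504, 0.2314]
tool_rot: [3.142, 0.0, 2.745]
contact_force: [0.4, 1.4, 0.6]
opening: 0.0853
gripper_force: 0.0
```

{"api": "play_rows", "payload": {"rows": [[0, 0, 0.5, -1, 1], [0, 0, 0.5, -1, 1], [0, 0, 0.5, -1, 1], [0, 0, 0.5, -1, 1], [0, 0, 0.5, -1, 1], [0, 0, 0.5, -0.14, 1], [0, 0, 0, 0, 1], [0, 0, 0, 0, 1]]}}

```text
clock: 2.53
ee_pos: [0.4187, -0.1485, 0.141]
tool_rot: [3.141, -0.002, -3.001]
contact_force: [-0.1, 0.6, 0.2]
opening: 0.0854
gripper_force: 0.0
```

```bash
python3 - <<'E'
from h import *
go(.417,-.165,.12,8.1)
f=grab("wrist"); cv2.imwrite("pics/w1.png",f["frame"][:,:,::-1])
for b in blobs(f,(3,90,40),(18,255,200),300,.008): print(b)
E
```

```text
at [ 0.4187 -0.1485  0.141 ] yaw -172.0 q7 2.03 -> units x,y,z,tw [ 0.13 -0.54  0.7  -0.01]
{'px': array([475., 261.]), 'c': array([456. ,  48.4]), 's': array([96.1, 56.1]), 'a': 9.6}
{'px': array([266., 194.]), 'c': array([ 418.9, -165.2]), 's': array([94.8, 53. ]), 'a': 8.4}
```

View pics/w1.png

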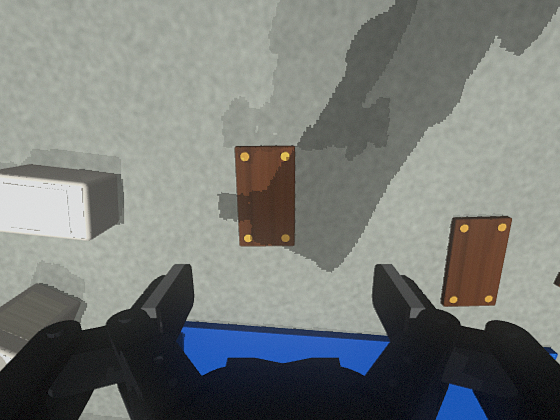

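The wrist view shows plate 3 at (266,194), clear of the fingers, with the next plate at (475,261).

{"api": "play_rows", "payload": {"rows": [[0.13, -0.55, 0, 0, 1], [0, 0, 1, 0, 1], [0, 0, 1, 0, 1], [0, 0, 1, 0, 1], [0, 0, 0.7, 0, 1], [0, 0, 0.4, 0, 1], [0, 0, 0.3, 0, 1], [0, 0, 0, 0, 1], [0, 0, 0, 0, 0.6], [0, 0, 0, 0, 0.5], [0, 0, 0, 0, 0.4], [0, 0, 0, 0, 0.4], [0, 0, 0, 0, 0.4]]}}

```text
clock: 3.67
ee_pos: [0.4181, -0.1656, 0.0099]
tool_rot: [-3.141, 0.001, -3.0]
contact_force: [-0.3, -0.2, 0.1]
opening: 0.034
gripper_force: 0.0
```

{"api": "play_rows", "payload": {"rows": [[0, 0, 0, 0, 0.9], [0, 0, 0, 0, 0.9], [0, 0, 0, 0, 0.9], [0, 0, 0, 0, 0.9], [0, 0, 0.2, 0, 0.9], [0, 0, 0.2, 0, 0.9], [0, 0, 0, 0, 0.7], [0, 0, 0, 0, 0.5], [0, 0, 0, 0, 0.4], [0, 0, 0, 0, 0.4], [0, 0, 0, 0, 0.4], [0, 0, 0, 0, 0.4]]}}

```text
clock: 4.67
ee_pos: [0.4177, -0.1655, -0.0027]
tool_rot: [-3.142, 0.0, -3.0]
contact_force: [0.3, -0.7, -0.0]
opening: 0.0524
gripper_force: 41.9
```

{"api": "play_rows", "payload": {"rows": [[0, 0, -0.7, 0, 0.4], [0, 0, -1, 0, 0.4], [0, 0, -1, 0, 0.4], [0, 0, 0, -1, 0.4], [0, 0, 0, -1, 0.4], [0, 0, 0, 0, 0.4]]}}

```text
clock: 5.17
ee_pos: [0.4179, -0.1656, 0.079]
tool_rot: [-3.141, 0.001, -2.786]
contact_force: [0.6, -0.7, -0.5]
opening: 0.0526
gripper_force: 42.3
```

```bash
python3 - <<'E'
from h import *
go(.631,-.180,.08,93.9)
print(sensors.observe()["qpos"].round(2),sensors.observe()["opening"])
E
```

```text
at [ 0.4179 -0.1656  0.079 ] yaw -159.6 q7 2.24 -> units x,y,z,tw [ -6.49  -2.92  -0.03 -12.25]
[ 0.33  0.45 -0.01  2.15  0.01  0.54  2.24] 0.05259502627328981
```

{"api": "play_rows", "payload": {"rows": [[-0.92, -0.42, 0, 0, 0.4], [-0.92, -0.42, 0, 0, 0.4], [-0.92, -0.42, 0, 0, 0.4], [-0.92, -0.42, 0, 0, 0.4], [-0.92, -0.42, 0, 0, 0.4], [-0.92, -0.42, 0, 0, 0.4], [-0.92, -0.42, 0, 0, 0.4], [0, 0, 0, 0, 0.4]]}}

```text
clock: 5.83
ee_pos: [0.6347, -0.1809, 0.0773]
tool_rot: [-3.141, 0.004, -2.792]
contact_force: [0.5, 0.6, -0.2]
opening: 0.0525
gripper_force: 42.3
```

{"api": "play_rows", "payload": {"rows": [[0, 0, 0, 1, 0.4], [0, 0, 0, 1, 0.4], [0, 0, 0, 1, 0.4], [0, 0, 0, 1, 0.4], [0, 0, 0, 1, 0.4], [0, 0, 0, 1, 0.4], [0, 0, 0, 1, 0.4], [0, 0, 0, 1, 0.4], [0, 0, 0, 1, 0.4], [0, 0, 0, 1, 0.4], [0, 0, 0, 1, 0.4], [0, 0, 0, 1, 0.4], [0, 0, 0, 1, 0.4], [0, 0, 0, 1, 0.4], [0, 0, 0, 1, 0.4], [0, 0, 0, 1, 0.4], [0, 0, 0, 1, 0.4], [0, 0, 0, 0.75, 0.4], [0, 0, 0, 0, 0.4]]}}

```text
clock: 7.42
ee_pos: [0.6288, -0.1814, 0.0775]
tool_rot: [-3.14, -0.0, 1.627]
contact_force: [0.2, 0.7, -1.0]
opening: 0.0524
gripper_force: 42.3
```

```bash
python3 - <<'E'
from h import *
go(.631,-.180,.004,93.9)
f=grab("top")
for b in blobs(f,(100,150,60),(125,255,255),60,.010,(180,150,370,225)):print(b)
for b in blobs(f,(3,90,40),(18,255,200),60,.008,(160,130,380,300)):print(b)
cv2.imwrite("pics/t2.png",cv2.resize(f["frame"][120:300,90:450,::-1],None,fx=2.2,fy=2.2))
E
```

```text
at [ 0.6288 -0.1814  0.0775] yaw 93.2 q7 0.7 -> units x,y,z,tw [ 0.04  0.08  2.45 -0.11]
{'px': array([338., 202.]), 'c': array([ 592.4, -194.1]), 's': array([103.2,  53.6]), 'a': -86.1}
{'px': array([210., 166.]), 'c': array([669.8, 146.7]), 's': array([87.6, 38.2]), 'a': -56.5}
{'px': array([350., 184.]), 'c': array([ 642.4, -226.2]), 's': array([36.4, 29. ]), 'a': 2.1}
```

View pics/t2.png

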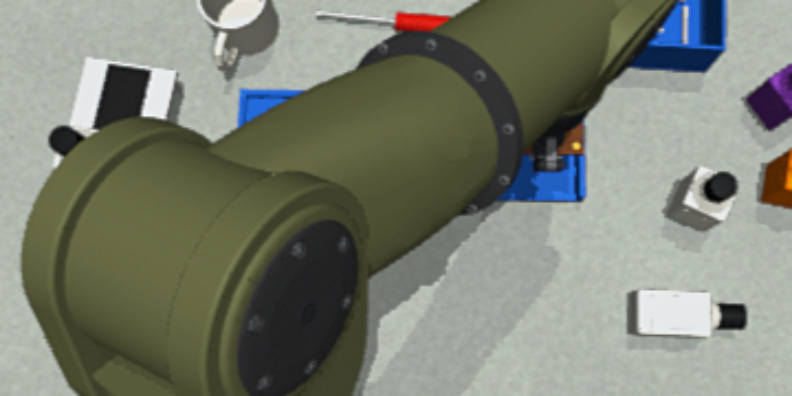

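The top view shows the plate held over the tall-wall end of the tray, with the arm hiding the rest. I'll lower it.

{"api": "play_rows", "payload": {"rows": [[0.04, 0.08, 0.8, -0.11, 0.4], [0, 0, 0.8, 0, 0.4], [0, 0, 0.5, 0, 0.4], [0, 0, 0.3, 0, 0.4], [0, 0, 0.1, 0, 0.4], [0, 0, 0, 0, 0.4], [0, 0, 0, 0, 0.72], [0, 0, 0, 0, 0.72], [0, 0, 0, 0, 0.72], [0, 0, -0.5, 0, 0.72], [0, 0, -1, 0, 0.8], [0, 0, -1, 0, 1], [0, 0, -1, 0, 1], [0, 0, -1, 0, 1], [0, 0, 0, 0, 1]]}}

```text
clock: 8.72
ee_pos: [0.6346, -0.1824, 0.1457]
tool_rot: [3.132, 0.004, 1.645]
contact_force: [2.0, -0.5, 0.6]
opening: 0.0854
gripper_force: 0.0
```

```bash
python3 - <<'E'
from h import *
go(.455,.049,.12,9.6)
f=grab("wrist"); cv2.imwrite("pics/w3.png",f["frame"][:,:,::-1])
for b in blobs(f,(3,90,40),(18,255,200),300,.012): print(b)
for b in blobs(f,(100,150,60),(125,255,255),300,.010): print(b)
E
```

```text
at [ 0.6346 -0.1824  0.1457] yaw 94.3 q7 0.67 -> units x,y,z,tw [ 8.14 -5.4   0.86 14.11]
{'px': array([284., 204.]), 'c': array([ 633.5, -182.3]), 's': array([94.3, 52.6]), 'a': -85.3}
{'px': array([460., 406.]), 'c': array([ 872.5, -414. ]), 's': array([62.8, 53.6]), 'a': 3.6}
{'px': array([278., 261.]), 'c': array([ 635.8, -244.8]), 's': array([140.2,  12.1]), 'a': 4.0}
{'px': array([483., 262.]), 'c': array([ 850.2, -265.8]), 's': array([236.7, 160.2]), 'a': -70.7}
{'px': array([279., 134.]), 'c': array([ 629.3, -127.7]), 's': array([216.2, 131.7]), 'a': -86.8}
```

View pics/w3.png

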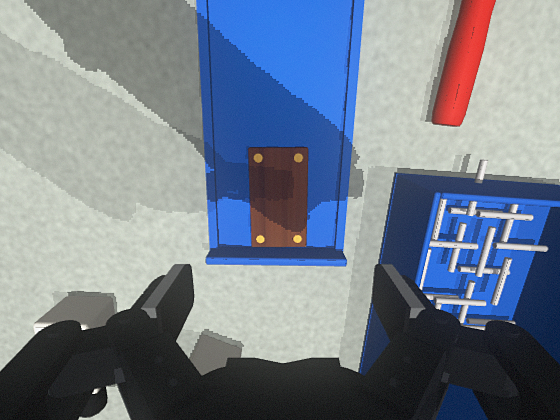

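Plate 1 lies flat by the tall wall at (284,204), well centred. Next is plate 2.

{"api": "play_rows", "payload": {"rows": [[0.9, -0.6, 0, 0, 1], [0.9, -0.6, 0, 0, 1], [0.9, -0.6, 0, 0, 1], [0.9, -0.6, 0, 0, 1], [0.9, -0.6, 0, 0, 1], [0.9, -0.6, 0, 0, 1], [0.9, -0.6, 0, 0, 1], [0.9, -0.6, 0, 0, 1], [0.9, -0.6, 0, 0, 1], [0, 0, 0, 0, 1]]}}

```text
clock: 9.6
ee_pos: [0.4472, 0.0551, 0.1373]
tool_rot: [-3.136, -0.004, 1.652]
contact_force: [-0.8, 0.3, -0.0]
opening: 0.0853
gripper_force: 0.0
```

{"api": "play_rows", "payload": {"rows": [[0, 0, 0, 1, 1], [0, 0, 0, 1, 1], [0, 0, 0, 1, 1], [0, 0, 0, 1, 1], [0, 0, 0, 1, 1], [0, 0, 0, 1, 1], [0, 0, 0, 1, 1], [0, 0, 0, 1, 1], [0, 0, 0, 1, 1], [0, 0, 0, 1, 1], [0, 0, 0, 1, 1], [0, 0, 0, 1, 1], [0, 0, 0, 1, 1], [0, 0, 0, 1, 1], [0, 0, 0, 0.1, 1], [0, 0, 0, 0, 1]]}}

```text
clock: 10.93
ee_pos: [0.4519, 0.0497, 0.138]
tool_rot: [3.141, 0.001, 0.171]
contact_force: [0.3, 0.1, 0.1]
opening: 0.0858
gripper_force: 0.0
```

```bash
python3 - <<'E'
from h import *
f=grab("wrist"); cv2.imwrite("pics/w4.png",f["frame"][:,:,::-1])
for b in blobs(f,(3,90,40),(18,255,200),300,.008):
  print(b); go(*b["c"]/1000,-.0025,b["a"])
E
```

```text
{'px': array([146., 205.]), 'c': array([426.2, 172.1]), 's': array([96.1, 54.2]), 'a': -6.5}
at [0.4519 0.0497 0.1381] yaw 9.9 q7 -0.8 -> units x,y,z,tw [-0.15 -4.17  4.69  2.73]
{'px': array([282., 194.]), 'c': array([457.9,  50.2]), 's': array([94.5, 53. ]), 'a': 9.7}
at [0.4519 0.0497 0.1381] yaw 9.9 q7 -0.8 -> units x,y,z,tw [0.2  0.02 4.69 0.03]
```

{"api": "play_rows", "payload": {"rows": [[0.2, 0, 1, 0, 1], [0, 0, 1, 0, 1], [0, 0, 1, 0, 1], [0, 0, 0.8, 0, 1], [0, 0, 0.5, 0, 0.9], [0, 0, 0.38, 0, 0.9], [0, 0, 0, 0, 0.9], [0, 0, 0, 0, 0.7], [0, 0, 0, 0, 0.5], [0, 0, 0, 0, 0.4], [0, 0, 0, 0, 0.4], [0, 0, 0, 0, 0.4], [0, 0, 0, 0, 0.4]]}}

```text
clock: 12.07
ee_pos: [0.4585, 0.0507, -0.0011]
tool_rot: [-3.142, -0.002, 0.169]
contact_force: [-1.7, -0.9, 8.3]
opening: 0.0525
gripper_force: 42.6
```

{"api": "play_rows", "payload": {"rows": [[0, 0, -0.7, 0, 0.4], [0, 0, -1, 0, 0.4], [0, 0, -1, 0, 0.4], [0, 0, 0, -1, 0.4], [0, 0, 0, -1, 0.4], [0, 0, 0, -1, 0.4], [0, 0, 0, -1, 0.4], [0, 0, 0, -1, 0.4], [0, 0, 0, -1, 0.4], [0, 0, 0, -1, 0.4], [0, 0, 0, -1, 0.4], [0, 0, 0, -1, 0.4], [0, 0, 0, -1, 0.4], [0, 0, 0, -1, 0.4], [0, 0, 0, -1, 0.4], [0, 0, 0, -1, 0.4], [0, 0, 0, -1, 0.4], [0, 0, 0, 0, 0.4]]}}

```text
clock: 13.57
ee_pos: [0.4582, 0.0507, 0.0795]
tool_rot: [3.14, -0.0, 1.64]
contact_force: [-0.4, 0.1, -0.4]
opening: 0.0523
gripper_force: 42.4
```

```bash
python3 - <<'E'
from h import *
go(.6285,-.117,.08,93.9)
E
```

```text
at [0.4582 0.0507 0.0795] yaw 93.9 q7 0.38 -> units x,y,z,tw [-5.97  5.28 -0.02  0.01]
```

{"api": "play_rows", "payload": {"rows": [[-0.85, 0.75, 0, 0, 0.4], [-0.85, 0.75, 0, 0, 0.4], [-0.85, 0.75, 0, 0, 0.4], [-0.85, 0.75, 0, 0, 0.4], [-0.85, 0.75, 0, 0, 0.4], [-0.85, 0.75, 0, 0, 0.4], [-0.85, 0.75, 0, 0, 0.4], [0, 0, 0, 0, 0.4], [0, 0, 0, 0, 0.4]]}}

```text
clock: 14.32
ee_pos: [0.6271, -0.1194, 0.0788]
tool_rot: [3.141, 0.002, 1.63]
contact_force: [-0.6, 0.2, -0.5]
opening: 0.0526
gripper_force: 42.4
```

```bash
python3 - <<'E'
from h import *
go(.6285,-.117,.014,93.9)
E
```

```text
at [ 0.6271 -0.1194  0.0788] yaw 93.4 q7 0.59 -> units x,y,z,tw [ 0.08  0.05  2.16 -0.09]
```

{"api": "play_rows", "payload": {"rows": [[0.08, 0.05, 0.8, -0.09, 0.4], [0, 0, 0.7, 0, 0.4], [0, 0, 0.4, 0, 0.4], [0, 0, 0.26, 0, 0.4], [0, 0, 0, 0, 0.4], [0, 0, 0, 0, 0.72], [0, 0, 0, 0, 0.72], [0, 0, 0, 0, 0.72], [0, 0, -0.5, 0, 0.72], [0, 0, -1, 0, 0.8], [0, 0, -1, 0, 1], [0, 0, -1, 0, 1], [0, 0, -1, 0, 1], [0, 0, 0, 0, 1]]}}

```text
clock: 15.48
ee_pos: [0.631, -0.1165, 0.1565]
tool_rot: [3.131, 0.003, 1.643]
contact_force: [-0.1, -0.9, 0.2]
opening: 0.0855
gripper_force: 0.0
```

```bash
python3 - <<'E'
from h import *
go(.426,.172,.12,-6.5)
f=grab("wrist"); cv2.imwrite("pics/w5.png",f["frame"][:,:,::-1])
for b in blobs(f,(3,90,40),(18,255,200),300,.015): print(b)
E
```

```text
at [ 0.631  -0.1165  0.1565] yaw 94.2 q7 0.55 -> units x,y,z,tw [ 10.09  -6.12   1.22 -13.22]
{'px': array([275., 238.]), 'c': array([ 633. , -171.1]), 's': array([112.8,  53.3]), 'a': -85.9}
{'px': array([271., 157.]), 'c': array([619.4, -79.4]), 's': array([37.6, 18.3]), 'a': 4.2}
```

View pics/w5.png

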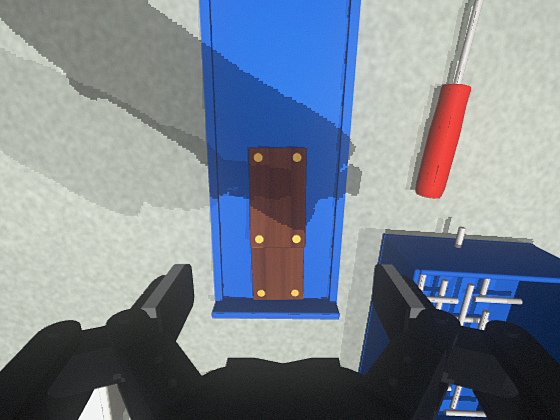

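Plate 2 lies in line on plate 1, its overlap edge at row 247 and its free end at row 148.

```bash
python3 - <<'E'
from h import *
f=grab("wrist")
T=np.array([.6215,-.0356]); X=np.array([-.068,.998]); Y=np.array([-.998,-.068])
for uv,z in [((277,148),.012),((277,247),.023),((276,300),.012),((276,303),.03)]:
    p=cast(f,uv,z)[0,:2]; print(p.round(4),((p-T)@X).round(4),((p-T)@Y).round(4))
E
```

```text
[ 0.6241 -0.0691] -0.0336 -0.0003
[ 0.6306 -0.1621] -0.1268 -0.0005
[ 0.634  -0.2279] -0.1928 0.0006
[ 0.6336 -0.2197] -0.1845 0.0004
```

{"api": "play_rows", "payload": {"rows": [[0.92, -0.56, 0, 0, 1], [0.92, -0.56, 0, 0, 1], [0.92, -0.56, 0, 0, 1], [0.92, -0.56, 0, 0, 1], [0.92, -0.56, 0, 0, 1], [0.92, -0.56, 0, 0, 1], [0.92, -0.56, 0, 0, 1], [0.92, -0.56, 0, 0, 1], [0.92, -0.56, 0, 0, 1], [0.92, -0.56, 0, 0, 1], [0.92, -0.56, 0, 0, 1], [0, 0, 0, 0, 1]]}}

```text
clock: 16.58
ee_pos: [0.4165, 0.1798, 0.1478]
tool_rot: [-3.136, -0.002, 1.652]
contact_force: [0.0, 0.6, -0.8]
opening: 0.0853
gripper_force: 0.0
```

{"api": "play_rows", "payload": {"rows": [[0, 0, 0, -1, 1], [0, 0, 0, -1, 1], [0, 0, 0, -1, 1], [0, 0, 0, -1, 1], [0, 0, 0, -1, 1], [0, 0, 0, -1, 1], [0, 0, 0, -1, 1], [0, 0, 0, -1, 1], [0, 0, 0, -1, 1], [0, 0, 0, -1, 1], [0, 0, 0, -1, 1], [0, 0, 0, -1, 1], [0, 0, 0, -1, 1], [0, 0, 0, -0.2, 1], [0, 0, 0, 0, 1]]}}

```text
clock: 17.83
ee_pos: [0.421, 0.174, 0.1486]
tool_rot: [-3.141, -0.001, 3.025]
contact_force: [0.7, -0.4, -0.4]
opening: 0.0855
gripper_force: 0.0
```

```bash
python3 - <<'E'
from h import *
f=grab("wrist"); cv2.imwrite("pics/w6.png",f["frame"][:,:,::-1])
for b in blobs(f,(3,90,40),(18,255,200),300,.008):
  print(b); go(*b["c"]/1000,-.0025,b["a"])
E
```

```text
{'px': array([283., 199.]), 'c': array([424.9, 173.9]), 's': array([94. , 52.8]), 'a': -6.6}
at [0.4211 0.1741 0.1487] yaw 173.2 q7 1.12 -> units x,y,z,tw [-0.13  0.01  5.04 -0.03]
```

{"api": "play_rows", "payload": {"rows": [[-0.13, 0, 1, 0, 1], [0, 0, 1, 0, 1], [0, 0, 1, 0, 1], [0, 0, 1, 0, 1], [0, 0, 0.6, 0, 0.9], [0, 0, 0.4, 0, 0.9], [0, 0, 0, 0, 0.9], [0, 0, 0, 0, 0.7], [0, 0, 0, 0, 0.5], [0, 0, 0, 0, 0.4], [0, 0, 0, 0, 0.4], [0, 0, 0, 0, 0.4], [0, 0, 0, 0, 0.4]]}}

```text
clock: 18.97
ee_pos: [0.4259, 0.1743, 0.0001]
tool_rot: [3.141, 0.002, 3.026]
contact_force: [-0.6, -0.7, 7.7]
opening: 0.0524
gripper_force: 42.6
```

{"api": "play_rows", "payload": {"rows": [[0, 0, -0.7, 0, 0.4], [0, 0, -1, 0, 0.4], [0, 0, -1, 0, 0.4], [0, 0, 0, 1, 0.4], [0, 0, 0, 1, 0.4], [0, 0, 0, 1, 0.4], [0, 0, 0, 1, 0.4], [0, 0, 0, 1, 0.4], [0, 0, 0, 1, 0.4], [0, 0, 0, 1, 0.4], [0, 0, 0, 1, 0.4], [0, 0, 0, 1, 0.4], [0, 0, 0, 1, 0.4], [0, 0, 0, 1, 0.4], [0, 0, 0, 1, 0.4], [0, 0, 0, 1, 0.4], [0, 0, 0, 0.25, 0.4], [0, 0, 0, 0, 0.4]]}}

```text
clock: 20.47
ee_pos: [0.4252, 0.1742, 0.0803]
tool_rot: [3.141, -0.0, 1.64]
contact_force: [0.4, 0.2, -0.2]
opening: 0.0522
gripper_force: 42.2
```

```bash
python3 - <<'E'
from h import *
go(.6225,-.0506,.08,93.9)
f=grab("top")
for n,lo,hi,z,box in [("wb",(0,0,150),(180,40,255),.082,(395,192,430,225)),("capb",(0,0,0),(180,255,60),.125,(395,192,430,225))]:
    for b in blobs(f,lo,hi,60,z,box): print(n,b)
cv2.imwrite("pics/c7.png",cv2.resize(f["frame"][180:290,360:470,::-1],None,fx=5,fy=5,interpolation=cv2.INTER_CUBIC))
E
```

```text
at [0.4252 0.1742 0.0803] yaw 94.0 q7 0.17 -> units x,y,z,tw [-7.93  6.04  0.01  0.01]
wb {'px': array([413., 206.]), 'c': array([ 569.1, -374.1]), 's': array([84.5, 79.1]), 'a': -86.1}
capb {'px': array([417., 205.]), 'c': array([ 567.4, -371.1]), 's': array([34.9, 26.5]), 'a': -49.8}
```

View pics/c7.png

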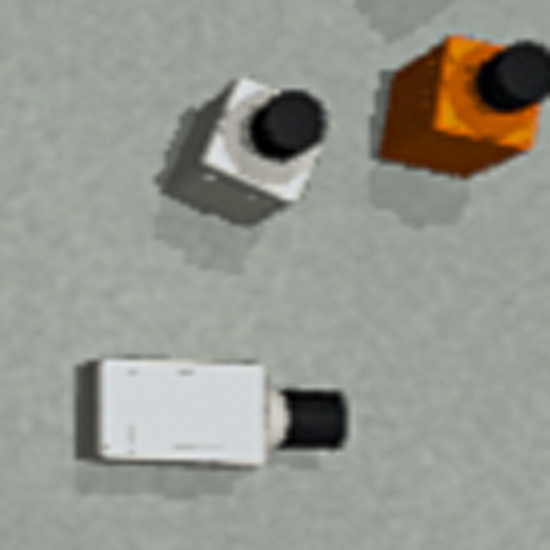

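The crop shows bottle_b's top-face corners at (203,158), (240,80) and (297,202). Bottle_a lies with its cap toward −y, its body axis nearly horizontal in the picture.

{"api": "play_rows", "payload": {"rows": [[-0.88, 0.67, 0, 0, 0.4], [-0.88, 0.67, 0, 0, 0.4], [-0.88, 0.67, 0, 0, 0.4], [-0.88, 0.67, 0, 0, 0.4], [-0.88, 0.67, 0, 0, 0.4], [-0.88, 0.67, 0, 0, 0.4], [-0.88, 0.67, 0, 0, 0.4], [-0.88, 0.67, 0, 0, 0.4], [-0.88, 0.67, 0, 0, 0.4], [0, 0, 0, 0, 0.4], [0, 0, 0, 0, 0.4]]}}

```text
clock: 21.43
ee_pos: [0.6224, -0.0533, 0.0799]
tool_rot: [3.141, 0.001, 1.638]
contact_force: [-1.6, 0.5, -0.5]
opening: 0.0525
gripper_force: 42.2
```

```bash
python3 - <<'E'
from h import *
go(.6225,-.0506,.0165,93.9)
f=grab("top")
q=lambda u,v,z: cast(f,(360+u/5-.4,180+v/5-.4),z)[0,:2]
L,B,Tp=q(203,158,.082),q(297,202,.082),q(240,80,.082)
for n,v in [("LB",B-L),("LT",Tp-L)]: print(n,np.linalg.norm(v),np.degrees(np.arctan2(v[1],v[0])))
print("body b centre",(B+Tp)/2, "cap top", q(291,120,.125))
# bottle a top edges at z=.05
P=[q(*u,.05) for u in [(102,360),(266,365),(264,465),(102,460)]]
print("a",np.mean(P,0),[ (np.linalg.norm(b-a).round(4),np.degrees(np.arctan2(*(b-a)[::-1])).round(1)) for a,b in zip(P,P[1:]+P[:1])], q(316,419,.04))
E
```

```text
at [ 0.6224 -0.0533  0.0799] yaw 93.8 q7 0.54 -> units x,y,z,tw [ 0.09  0.01  2.11 -0.01]
LB 0.049080851426654006 -112.16777957832771
LT 0.04365909992682307 -23.52692670163128
body b centre [ 0.56956705 -0.37560632] cap top [ 0.5705776  -0.37332873]
a [ 0.43842808 -0.34489899] [(np.float64(0.0802), np.float64(-87.8)), (np.float64(0.0486), np.float64(179.3)), (np.float64(0.0785), np.float64(92.2)), (np.float64(0.0485), np.float64(1.4))] [ 0.44044635 -0.41251009]
```

{"api": "play_rows", "payload": {"rows": [[0.09, 0, 0.8, 0, 0.4], [0, 0, 0.7, 0, 0.4], [0, 0, 0.4, 0, 0.4], [0, 0, 0.2, 0, 0.4], [0, 0, 0, 0, 0.4], [0, 0, 0, 0, 0.72], [0, 0, 0, 0, 0.72], [0, 0, 0, 0, 0.72], [0, 0, -0.5, 0, 0.72], [0, 0, -1, 0, 0.8], [0, 0, -1, 0, 1], [0, 0, -1, 0, 1], [0, 0, -1, 0, 1], [0, 0, -1, 0, 1], [0, 0, 0, 0, 1]]}}

```text
clock: 22.73
ee_pos: [0.6246, -0.0496, 0.1893]
tool_rot: [3.131, 0.002, 1.638]
contact_force: [0.3, -0.9, -0.5]
opening: 0.0857
gripper_force: 0.0
```

```bash
python3 - <<'E'
from h import *
go(.570,-.374,.2,-22.5); go(.570,-.374,.2,67.5)
f=grab("wrist"); cv2.imwrite("pics/w8.png",f["frame"][:,:,::-1])
E
```

```text
at [ 0.6246 -0.0496  0.1893] yaw 93.9 q7 0.46 -> units x,y,z,tw [-10.67  -2.55  -0.36 -10.6 ]
at [ 0.6246 -0.0496  0.1893] yaw 93.9 q7 0.46 -> units x,y,z,tw [-10.67  -2.55  -0.36   4.4 ]
```

View pics/w8.png

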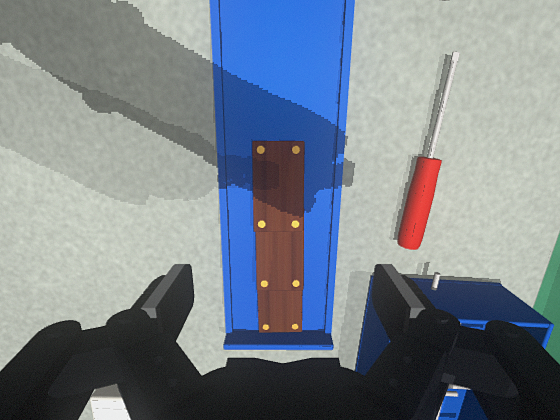

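All three plates form a straight shingle, with edges at rows 141, 232 and 290. Next is bottle_b.

{"api": "play_rows", "payload": {"rows": [[-0.97, -0.23, -0.1, 0, 1], [-0.97, -0.23, -0.1, 0, 1], [-0.97, -0.23, -0.1, 0, 1], [-0.97, -0.23, -0.1, 0, 1], [-0.97, -0.23, -0.1, 0, 1], [-0.97, -0.23, -0.1, 0, 1], [-0.97, -0.23, -0.1, 0, 1], [-0.97, -0.23, -0.1, 0, 1], [-0.97, -0.23, 0, 0, 1], [-0.97, -0.23, 0, 0, 1], [-0.97, -0.23, 0, 0, 1], [0, 0, 0, 0, 1]]}}

```text
clock: 23.78
ee_pos: [0.5636, -0.38, 0.2058]
tool_rot: [-3.139, 0.004, 1.631]
contact_force: [-0.5, -0.0, 0.5]
opening: 0.0855
gripper_force: 0.0
```

{"api": "play_rows", "payload": {"rows": [[0, 0, 0, -1, 1], [0, 0, 0, -1, 1], [0, 0, 0, -1, 1], [0, 0, 0, -1, 1], [0, 0, 0, -1, 1], [0, 0, 0, -1, 1], [0, 0, 0, -1, 1], [0, 0, 0, -1, 1], [0, 0, 0, -1, 1], [0, 0, 0, -1, 1], [0, 0, 0, -0.6, 1], [0, 0, 0, 0, 1]]}}

```text
clock: 24.78
ee_pos: [0.5674, -0.3723, 0.2056]
tool_rot: [3.141, -0.001, 2.752]
contact_force: [-0.2, 0.4, 0.5]
opening: 0.0851
gripper_force: 0.0
```

```bash
python3 - <<'E'
from h import *
go(.570,-.374,.09,-22.5)
f=grab("wrist"); cv2.imwrite("pics/w9.png",f["frame"][:,:,::-1])
print(sensors.observe()["qpos"].round(2))
m=cv2.inRange(f["hsv"],(0,0,0),(180,255,50))
for c in cv2.findContours(m,cv2.RETR_EXTERNAL,cv2.CHAIN_APPROX_NONE)[0]:
    if cv2.contourArea(c)>300: print(cv2.boundingRect(c),cast(f,c[:,0].mean(0),.125).round(3))
E
```

```text
at [ 0.5674 -0.3723  0.2056] yaw 157.7 q7 1.88 -> units x,y,z,tw [-0.1  -0.02  3.85  0.03]
[ 0.39  0.62  0.29  1.38 -0.18  1.16  1.88]
(0, 264, 560, 156) [[ 0.69  -0.425  0.125]]
```

View pics/w9.png

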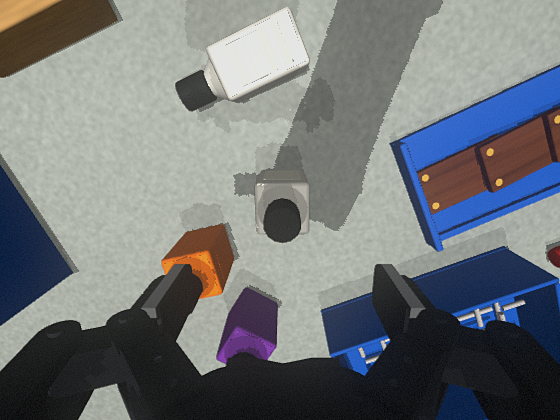

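The gripper is square to bottle_b, whose cap is at (282,220). The orange bottle is near the left finger, so I'll close partly before descending.

```bash
python3 - <<'E'
from h import *
f=grab("wrist"); p=cast(f,(282,220),.125)[0]; print(p.round(3)); go(p[0],p[1],.09,-22.5)
f=grab("top"); print("orange",cast(f,(463,194),.125).round(3))
E
```

```text
[ 0.57  -0.374  0.125]
at [ 0.5675 -0.3724  0.2057] yaw 157.4 q7 1.87 -> units x,y,z,tw [-0.08 -0.01  3.86 -0.02]
orange [[ 0.601 -0.478  0.125]]
```

{"api": "play_rows", "payload": {"rows": [[-0.08, 0, 0, 0, 0.6], [0, 0, 0, 0, 0.6], [0, 0, 1, 0, 0.6], [0, 0, 1, 0, 0.6], [0, 0, 0.8, 0, 0.6], [0, 0, 0.6, 0, 0.6], [0, 0, 0.45, 0, 0.6], [0, 0, 0, 0, 0.6], [0, 0, 0, 0, 0.4], [0, 0, 0, 0, 0.2], [0, 0, 0, 0, 0.2], [0, 0, 0, 0, 0.2], [0, 0, 0, 0, 0.2], [0, 0, -0.7, 0, 0.2], [0, 0, -1, 0, 0.2], [0, 0, -1, 0, 0.2], [0, 0, -0.6, 0, 0.2], [0, 0, 0, 0, 0.2]], "newtons": 50}}

```text
clock: 26.43
ee_pos: [0.5716, -0.3751, 0.1949]
tool_rot: [-3.14, 0.008, 2.749]
contact_force: [-0.2, 0.1, -2.0]
opening: 0.029
gripper_force: 49.8
```

```bash
python3 - <<'E'
from h import *
go(.625,.304,.19,174.8)
E
```

```text
at [ 0.5716 -0.3751  0.1949] yaw 157.5 q7 1.88 -> units x,y,z,tw [ 7.02 21.59  0.16 -2.88]
```

{"api": "play_rows", "payload": {"rows": [[0.3, 0.95, 0, 0, 0.2], [0.3, 0.95, 0, 0, 0.2], [0.3, 0.95, 0, 0, 0.2], [0.3, 0.95, 0, 0, 0.2], [0.3, 0.95, 0, 0, 0.2], [0.3, 0.95, 0, 0, 0.2], [0.3, 0.95, 0, 0, 0.2], [0.3, 0.95, 0, 0, 0.2], [0.3, 0.95, 0, 0, 0.2], [0.3, 0.95, 0, 0, 0.2], [0.3, 0.95, 0, 0, 0.2], [0.3, 0.95, 0, 0, 0.2], [0.3, 0.95, 0, 0, 0.2], [0.3, 0.95, 0, 0, 0.2], [0.3, 0.95, 0, 0, 0.2], [0.3, 0.95, 0, 0, 0.2], [0.3, 0.95, 0, 0, 0.2], [0.3, 0.95, 0, 0, 0.2], [0.3, 0.95, 0, 0, 0.2], [0.3, 0.95, 0, 0, 0.2]]}}

```text
clock: 28.1
ee_pos: [0.6211, 0.2234, 0.1884]
tool_rot: [-3.141, -0.001, 2.749]
contact_force: [0.3, 0.8, -1.8]
opening: 0.0289
gripper_force: 50.0
```

{"api": "play_rows", "payload": {"rows": [[0, 0, 0, -1, 0.2], [0, 0, 0, -1, 0.2], [0, 0, 0, -0.9, 0.2], [0, 0, 0, 0, 0.2], [0, 0, 0, 0, 0.2]]}}

```text
clock: 28.52
ee_pos: [0.6213, 0.2218, 0.1887]
tool_rot: [-3.141, -0.001, 3.05]
contact_force: [-0.5, -0.6, -2.2]
opening: 0.0286
gripper_force: 50.2
```

```bash
python3 - <<'E'
from h import *
go(.626,.304,.141,174.8)
f=grab("wrist"); cv2.imwrite("pics/w10.png",f["frame"][:,:,::-1])
f=grab("top"); cv2.imwrite("pics/t10.png",f["frame"][:,:,::-1])
E
```

```text
at [0.6213 0.2218 0.1887] yaw 174.7 q7 1.21 -> units x,y,z,tw [ 0.1   2.74  1.59 -0.01]
```

View pics/w10.png

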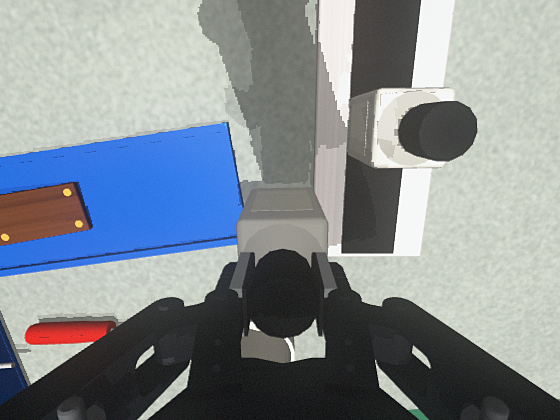

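The wrist view shows bottle_b held upright and square, with bottle_c on the strip at (415,130), cap at (440,130). The rack end is at row 253.

```bash
python3 - <<'E'
from h import *
f=grab("wrist")
C=cast(f,(440,130),.175)[0]; print("cap c",C.round(4))
A=cast(f,(388,0),.05)[0]; B=cast(f,(370.5,252),.05)[0]; print("strip mid",A.round(4),B.round(4),np.degrees(np.arctan2(*(B-A)[1::-1])))
W=cast(f,[(360,0),(421,0),(345,252),(396,252)],.05); print(W.round(4))
q=cast(f,[(376,90),(455,88),(372,166),(452,168)],.132);print(q.mean(0).round(4),np.degrees(np.arctan2(*(q[3]-q[1])[1::-1])))
go(.626,.304,.141,174.8)
E
```

```text
cap c [0.562 0.305 0.175]
strip mid [0.4671 0.3195 0.05  ] [0.6849 0.3038 0.05  ] -4.103294202942685
[[0.465  0.2973 0.05  ]
 [0.4694 0.3456 0.05  ]
 [0.6825 0.2784 0.05  ]
 [0.6872 0.3293 0.05  ]]
[0.5635 0.3096 0.132 ] 1.7850612043403782
at [0.6216 0.2218 0.1892] yaw 174.7 q7 1.21 -> units x,y,z,tw [ 0.1   2.74  1.61 -0.01]
```

{"api": "play_rows", "payload": {"rows": [[0, 0.7, 0, 0, 0.2], [0, 0.7, 0, 0, 0.2], [0, 0.7, 0, 0, 0.2], [0.05, 0.7, 0, 0, 0.2], [0, 0, 0, 0, 0.2], [0, 0, 0.5, 0, 0.2], [0, 0, 0.5, 0, 0.2], [0, 0, 0.3, 0, 0.2], [0, 0, 0.2, 0, 0.2], [0, 0, 0, 0, 0.2]]}}

```text
clock: 29.5
ee_pos: [0.627, 0.3054, 0.143]
tool_rot: [-3.14, -0.002, 3.052]
contact_force: [-0.6, 0.0, -1.3]
opening: 0.0289
gripper_force: 50.4
```

```bash
python3 - <<'E'
from h import *
go(.628,.306,.1415,174.8)
E
```

```text
at [0.627  0.3054 0.143 ] yaw 174.9 q7 1.1 -> units x,y,z,tw [-0.03  0.02  0.05  0.01]
```

Near perfect; lower slightly and release.

{"api": "play_rows", "payload": {"rows": [[0, 0, 0.05, 0, 0.2], [0, 0, 0.02, 0, 0.2], [0, 0, 0, 0, 0.2], [0, 0, 0, 0, 0.6], [0, 0, 0, 0, 0.6], [0, 0, 0, 0, 0.6], [0, 0, -0.5, 0, 0.6], [0, 0, -1, 0, 0.6], [0, 0, -1, 0, 1], [0, 0, -0.5, 0, 1], [0, 0, 0, 0, 1]]}}

```text
clock: 30.42
ee_pos: [0.6298, 0.3064, 0.2378]
tool_rot: [3.137, 0.007, 3.052]
contact_force: [0.6, -0.2, -0.1]
opening: 0.0843
gripper_force: 0.0
```

```bash
python3 - <<'E'
from h import *
go(.440,-.413,.15,182); go(.440,-.413,.15,-88)
E
```

```text
at [0.6298 0.3064 0.2378] yaw 174.9 q7 1.09 -> units x,y,z,tw [  4.17 -24.45   2.93  -1.18]
at [0.6298 0.3064 0.2378] yaw 174.9 q7 1.09 -> units x,y,z,tw [  4.17 -24.45   2.93  13.82]
```

{"api": "play_rows", "payload": {"rows": [[0.17, -1, 0, 0, 1], [0.17, -1, 0, 0, 1], [0.17, -1, 0, 0, 1], [0.17, -1, 0, 0, 1], [0.17, -1, 0, 0, 1], [0.17, -1, 0, 0, 1], [0.17, -1, 0, 0, 1], [0.17, -1, 0, 0, 1], [0.17, -1, 0, 0, 1], [0.17, -1, 0, 0, 1], [0.17, -1, 0, 0, 1], [0.17, -1, 0, 0, 1], [0.17, -1, 0, 0, 1], [0.17, -1, 0, 0, 1], [0.17, -1, 0, 0, 1], [0.17, -1, 0, 0, 1], [0.17, -1, 0, 0, 1], [0.17, -1, 0, 0, 1], [0.17, -1, 0, 0, 1], [0.17, -1, 0, 0, 1]]}}

```text
clock: 32.08
ee_pos: [0.4721, -0.284, 0.2321]
tool_rot: [3.141, -0.0, 3.053]
contact_force: [0.9, 0.2, 0.1]
opening: 0.0854
gripper_force: 0.0
```

{"api": "play_rows", "payload": {"rows": [[0.17, -1, 0, 0, 1], [0.17, -1, 0, 0, 1], [0.17, -1, 0, 0, 1], [0.17, -1, 0, 0, 1], [0.17, -0.4, 0, 0, 1], [0, 0, 0, 1, 1], [0, 0, 0, 1, 1], [0, 0, 0.2, 1, 1], [0, 0, 0.2, 1, 1], [0, 0, 0.2, 1, 1], [0, 0, 0.2, 1, 1], [0, 0, 0.2, 1, 1], [0, 0, 0.2, 1, 1], [0, 0, 0.2, 1, 1], [0, 0, 0.2, 1, 1], [0, 0, 0.2, 1, 1], [0, 0, 0.2, 1, 1], [0, 0, 0, 1, 1], [0, 0, 0, 0.8, 1], [0, 0, 0, 0, 1]]}}

```text
clock: 33.75
ee_pos: [0.4358, -0.4112, 0.1718]
tool_rot: [-3.141, -0.001, 1.604]
contact_force: [0.2, -0.7, -0.7]
opening: 0.0856
gripper_force: 0.0
```

```bash
python3 - <<'E'
from h import *
go(.440,-.413,.03,-88); print(sensors.observe()["qpos"].round(2))
f=grab("wrist"); cv2.imwrite("pics/w11.png",f["frame"][:,:,::-1])
E
```

```text
at [ 0.4358 -0.4112  0.1718] yaw 91.9 q7 1.17 -> units x,y,z,tw [-0.07  0.14  4.73 -0.01]
[ 0.3   0.6   0.69  1.66 -0.43  1.03  1.17]
```

View pics/w11.png

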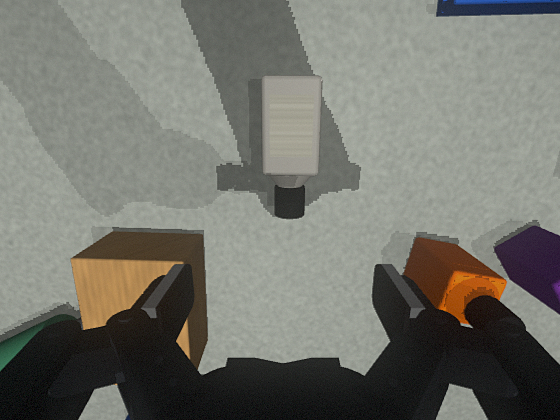

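The wrist view shows bottle_a in line with the gripper, cap at (290,200). A wooden block sits at the left with its right edge at column 205.

```bash
python3 - <<'E'
from h import *
f=grab("wrist"); p=cast(f,(290,201),.04)[0]; print(p.round(4)); go(p[0],p[1],.003,-88)
for z in (0,.06): print("block",cast(f,[(205,232),(203,365)],z).round(3).tolist())
print("body axis",cast(f,[(292,76),(290,175)],.05).round(4).tolist())
E
```

```text
[ 0.4442 -0.411   0.04  ]
at [ 0.4358 -0.4115  0.1722] yaw 92.3 q7 1.17 -> units x,y,z,tw [0.01 0.28 5.64 0.05]
block [[0.354, -0.46, 0.0], [0.346, -0.64, 0.0]]
block [[0.369, -0.437, 0.06], [0.363, -0.583, 0.06]]
body axis [[0.4406, -0.3054, 0.05], [0.4427, -0.385, 0.05]]
```

{"api": "play_rows", "payload": {"rows": [[0, 0.26, 0.6, 0, 0.6], [0, 0, 1, 0, 0.6], [0, 0, 1, 0, 0.6], [0, 0, 1, 0, 0.6], [0, 0, 1, 0, 0.6], [0, 0, 0.6, 0, 0.6], [0, 0, 0.4, 0, 0.6], [0, 0, 0, 0, 0.6], [0, 0, 0, 0, 0.6], [0, 0, 0, 0, 0.4], [0, 0, 0, 0, 0.2], [0, 0, 0, 0, 0.2], [0, 0, 0, 0, 0.2], [0, 0, 0, 0, 0.2]], "newtons": 25}}

```text
clock: 35.02
ee_pos: [0.4441, -0.4128, 0.0059]
tool_rot: [3.14, 0.002, 1.608]
contact_force: [-0.8, -1.7, 6.7]
opening: 0.0293
gripper_force: 25.1
```

{"api": "play_rows", "payload": {"rows": [[0.16, 0, -0.46, 0, 0.2], [0.16, 0, -0.46, 0, 0.2], [0.28, 0, -0.4, 0, 0.2], [0.28, 0, -0.4, 0, 0.2], [0.38, 0, -0.31, 0, 0.2], [0.38, 0, -0.31, 0, 0.2], [0, 0, 0, 0, 0.2], [0, 0, 0, 0, 0.2]]}}

```text
clock: 35.68
ee_pos: [0.4424, -0.3612, 0.0756]
tool_rot: [3.14, 0.0, 1.61]
contact_force: [-0.0, -0.2, -2.0]
opening: 0.0292
gripper_force: 25.1
```

```bash
python3 - <<'E'
from h import *
a=grab("scene")["frame"][130:260,180:330,::-1]; b=grab("top")["frame"][180:310,360:510,::-1]; w=grab("wrist")["frame"][:,:,::-1]
r=lambda i: cv2.resize(i,(400,346),interpolation=cv2.INTER_CUBIC)
cv2.imwrite("pics/x12.png",np.vstack([np.hstack([r(a),r(b)]),np.hstack([cv2.resize(w,(338,254)),np.zeros((254,462,3),np.uint8)])]))
E
```

```text
(no output)
```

View pics/x12.png

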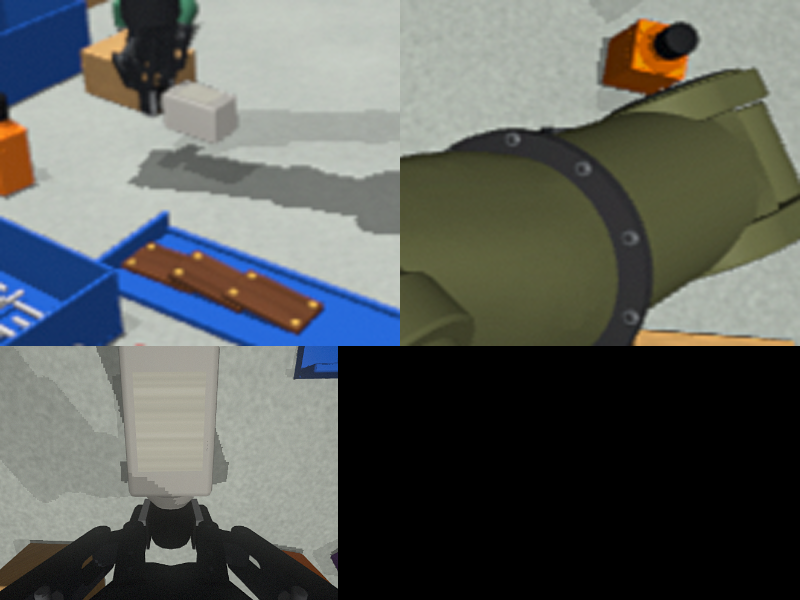

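The bottle is held rigidly horizontal at the cap; it hasn't pivoted. I'll use the wrist moment as a tilt gauge, reduce the grip to the 20 N minimum and jerk upward so it swings.

```bash
python3 - <<'E'
from h import *
for i in range(3):
    s=sensors.observe(); print(s["torque"].round(3),s["contact_force"].round(2)); grab("top")
E
```

```text
[-0.137  0.015  0.015] [ 0.83 -0.23 -2.47]
[-0.15   0.03  -0.078] [ 0.34 -0.54 -2.07]
[-0.135 -0.045 -0.005] [ 0.11 -0.22 -2.34]
```

{"api": "play_rows", "payload": {"rows": [[0, 0, 0, 0, 0.2], [0, 0, 0, 0, 0.2], [0, 0, -1, 0, 0.2], [0, 0, -1, 0, 0.2], [0, 0, 1, 0, 0.2], [0, 0, -1, 0, 0.2], [0, 0, -1, 0, 0.2], [0, 0, 0, 0, 0.2], [0, 0, 0, 0, 0.2], [0, 0, 0, 0, 0.2]], "newtons": 20}}

```text
clock: 36.82
ee_pos: [0.4416, -0.3621, 0.1642]
tool_rot: [-3.141, -0.001, 1.608]
contact_force: [0.1, 0.2, -2.5]
opening: 0.0291
gripper_force: 25.6
```

```bash
python3 - <<'E'
from h import *
for i in range(3):
    s=sensors.observe(); print(s["torque"].round(3),s["contact_force"].round(2)); grab("top")
E
```

```text
[-0.071  0.009  0.028] [ 0.07  0.19 -2.49]
[-0.119  0.016  0.027] [-0.59  0.66 -1.88]
[-0.135 -0.02  -0.057] [ 0.44  0.03 -2.26]
```

{"api": "play_rows", "payload": {"rows": [[0, 0, 0.8, 0, 0.2], [0, 0, 0.8, 0, 0.2], [0, 0, 0.7, 0, 0.2], [0, 0, 0, 0, 0.33], [0, 0, 0, 0, 0.335], [0, 0, 0, 0, 0.335]]}}

```text
clock: 37.47
ee_pos: [0.4418, -0.3631, 0.0964]
tool_rot: [3.141, 0.001, 1.607]
contact_force: [0.1, -0.6, -1.1]
opening: 0.0291
gripper_force: 25.5
```

{"api": "play_rows", "payload": {"rows": [[0, 0, 0, 0, 0.34], [0, 0, 0, 0, 0.34]]}}

```text
clock: 37.63
ee_pos: [0.4422, -0.3631, 0.0969]
tool_rot: [3.14, 0.001, 1.608]
contact_force: [0.9, 0.5, -1.6]
opening: 0.0291
gripper_force: 25.5
```

```bash
python3 - <<'E'
from h import *
for i in range(4):
    s=sensors.observe(); print(s["torque"].round(3),s["contact_force"].round(2),s["opening"],s["gripper_force"]); grab("top")
E
```

```text
[-0.096  0.016  0.003] [ 0.93  0.53 -1.63] 0.02912703069541926 25.5459925532341
[-0.098  0.001 -0.028] [-0.35 -1.05 -2.15] 0.029585251020636437 25.546039938926697
[-0.115 -0.02  -0.022] [ 0.47 -0.24 -2.53] 0.028962207906631367 25.545983612537384
[-0.107  0.015 -0.051] [-0.07 -1.05 -2.03] 0.029193855706254383 25.546857118606567
```

{"api": "play_rows", "payload": {"rows": [[0, 0, 0, 0, 0.345], [0, 0, 0, 0, 0.345]]}}

```text
clock: 38.0
ee_pos: [0.4418, -0.3625, 0.0959]
tool_rot: [3.141, 0.0, 1.608]
contact_force: [0.8, 0.1, -3.0]
opening: 0.0292
gripper_force: 13.4
```

```bash
python3 - <<'E'
from h import *
s=sensors.observe(); print(s["torque"].round(3),s["contact_force"].round(2),s["opening"],s["gripper_force"])
E
```

```text
[-0.11  0.05 -0.01] [ 0.83  0.08 -3.04] 0.029161026703348664 13.416348248720169
```

Grip force can be trimmed below 20 N through the opening value. I'll keep stepping it down.

{"api": "play_rows", "payload": {"rows": [[0, 0, 0, 0, 0.347], [0, 0, 0, 0, 0.347], [0, 0, 0, 0, 0.347]]}}

```text
clock: 38.25
ee_pos: [0.4417, -0.3625, 0.0957]
tool_rot: [-3.141, 0.0, 1.608]
contact_force: [0.7, -0.6, -2.5]
opening: 0.0297
gripper_force: 9.2
```

```bash
python3 - <<'E'
from h import *
s=sensors.observe(); print(s["torque"].round(3),s["contact_force"].round(2),s["opening"],s["gripper_force"])
E
```

```text
[-0.137  0.003  0.008] [ 0.73 -0.59 -2.53] 0.029658045049640435 9.193725138902664
```

{"api": "play_rows", "payload": {"rows": [[0, 0, 0, 0, 0.349], [0, 0, 0, 0, 0.349], [0, 0, 0, 0, 0.349]]}}

```text
clock: 38.5
ee_pos: [0.4417, -0.3627, 0.0958]
tool_rot: [3.142, 0.0, 1.607]
contact_force: [0.4, 0.7, -1.7]
opening: 0.03
gripper_force: 4.2
```

```bash
python3 - <<'E'
from h import *
s=sensors.observe(); print(s["torque"].round(3),s["contact_force"].round(2),s["opening"],s["gripper_force"])
E
```

```text
[-0.042  0.043 -0.015] [ 0.4   0.72 -1.7 ] 0.029989882916032468 4.229341149330139
```

{"api": "play_rows", "payload": {"rows": [[0, 0, 0, 0, 0.349], [0, 0, 0, 0, 0.349], [0, 0, 0, 0, 0.349], [0, 0, 0, 0, 0.349], [0, 0, 0, 0, 0.349], [0, 0, 0, 0, 0.349]]}}

```text
clock: 39.0
ee_pos: [0.4418, -0.3626, 0.0958]
tool_rot: [3.141, 0.0, 1.608]
contact_force: [-0.6, -0.2, -0.1]
opening: 0.0298
gripper_force: 4.3
```

```bash
python3 - <<'E'
from h import *
T=[]
for i in range(5):
    s=sensors.observe(); T.append(np.r_[s["torque"],s["contact_force"],s["gripper_force"]]); f=grab("wrist")
print(np.mean(T,0).round(3)); cv2.imwrite("pics/w13.png",f["frame"][:,:,::-1])
m=f["frame"][:260].astype(int)
# bright bottle pixels extent
g=(f["hsv"][:260,:,1]<45)&(f["hsv"][:260,:,2]>125)
print([ (r,f["frame"][r,[200,240,285,330,360]].mean(1).round().tolist()) for r in range(0,300,25)])
E
```

```text
[-1.14e-01  7.30e-02  2.00e-03 -2.74e-01 -1.25e-01  6.80e-02  4.30e+00]
[(0, [116.0, 115.0, 116.0, 173.0, 174.0]), (25, [117.0, 119.0, 114.0, 185.0, 180.0]), (50, [117.0, 118.0, 116.0, 177.0, 176.0]), (75, [119.0, 112.0, 116.0, 177.0, 182.0]), (100, [175.0, 116.0, 119.0, 119.0, 177.0]), (125, [179.0, 113.0, 122.0, 119.0, 180.0]), (150, [156.0, 100.0, 137.0, 126.0, 185.0]), (175, [156.0, 103.0, 137.0, 126.0, 131.0]), (200, [157.0, 117.0, 132.0, 118.0, 127.0]), (225, [160.0, 128.0, 165.0, 149.0, 182.0]), (250, [175.0, 117.0, 42.0, 181.0, 170.0]), (275, [179.0, 81.0, 27.0, 83.0, 180.0])]
```

```bash
python3 - <<'E'
from h import *
a=grab("scene")["frame"][125:225,190:300,::-1]; w=cv2.imread("pics/w13.png")[100:420,130:450]
cv2.imwrite("pics/x13.png",np.hstack([cv2.resize(a,(440,400),interpolation=cv2.INTER_CUBIC),cv2.resize(w,(360,400))]))
E
```

```text
(no output)
```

View pics/x13.png

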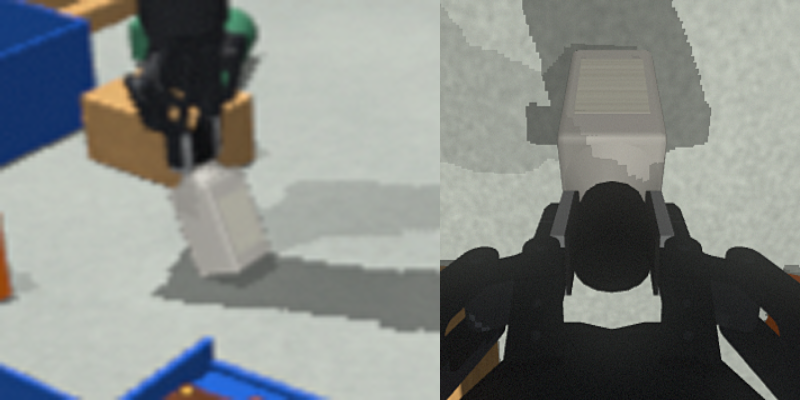

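The bottle has swung to about 70°, with its base corner touching the bench. I'll raise it a little so it can swing to vertical.

{"api": "play_rows", "payload": {"rows": [[0, 0, -0.1, 0, 0.349], [0, 0, -0.1, 0, 0.349], [0, 0, -0.1, 0, 0.349], [0, 0, -0.1, 0, 0.349], [0, 0, -0.1, 0, 0.349], [0, 0, 0, 0, 0.349], [0, 0, 0, 0, 0.349], [0, 0, 0, 0, 0.349], [0, 0, 0, 0, 0.349]]}}

```text
clock: 40.05
ee_pos: [0.4417, -0.3624, 0.1106]
tool_rot: [-3.141, -0.0, 1.608]
contact_force: [-0.4, -0.1, -2.3]
opening: 0.03
gripper_force: 4.1
```

```bash
cat > t.py <<'E'
from h import *
T=[]
for i in range(8):
    s=sensors.observe(); T.append(np.r_[s["torque"],s["contact_force"],s["gripper_force"]]); f=grab("wrist")
print(np.mean(T,0).round(3)); v=f["frame"].mean(2)
for c in (260,285,310): print(c,v[140:300:8,c].round().astype(int).tolist())
E
python3 t.py
```

```text
[-4.200e-02  2.000e-03  6.000e-03  9.100e-02  2.230e-01 -1.880e+00
  4.121e+00]
260 [111, 96, 128, 130, 133, 131, 134, 123, 126, 171, 137, 135, 134, 130, 133, 38, 35, 31, 31, 25]
285 [125, 104, 130, 130, 129, 133, 132, 125, 125, 169, 165, 139, 140, 142, 38, 36, 36, 31, 31, 32]
310 [117, 120, 123, 130, 131, 132, 131, 127, 125, 164, 158, 159, 160, 153, 123, 111, 34, 35, 28, 27]
```

{"api": "play_rows", "payload": {"rows": [[0, 0, 0.15, 0, 0.348], [0, 0, 0.15, 0, 0.348], [0, 0, 0.15, 0, 0.348], [0.1, 0, 0, 0, 0.348], [0.15, 0, -0.01, 0, 0.348], [0.15, 0, -0.01, 0, 0.348], [0.15, 0, -0.01, 0, 0.348], [0.15, 0, 0, 0, 0.348], [0, 0, 0, 0, 0.348], [0, 0, 0, 0, 0.348]]}}

```text
clock: 41.28
ee_pos: [0.4411, -0.3411, 0.0982]
tool_rot: [3.141, -0.0, 1.608]
contact_force: [0.0, 0.2, -0.8]
opening: 0.0293
gripper_force: 4.6
```

```bash
python3 t.py
```

```text
[-2.800e-02 -4.000e-03 -3.000e-03 -1.070e-01  2.800e-02 -1.748e+00
  4.599e+00]
260 [116, 125, 120, 124, 127, 129, 128, 145, 124, 157, 136, 133, 133, 133, 132, 39, 32, 35, 32, 28]
285 [119, 116, 120, 122, 125, 127, 130, 146, 119, 158, 163, 138, 139, 141, 41, 36, 31, 30, 30, 31]
310 [118, 114, 113, 118, 131, 130, 128, 148, 121, 152, 161, 159, 158, 130, 123, 118, 33, 33, 29, 27]
```

{"api": "play_rows", "payload": {"rows": [[0, 0, 0.07, 0, 0.348], [0, 0, 0.07, 0, 0.348], [0, 0, 0.07, 0, 0.348], [0, 0, 0, 0, 0.348]]}}

```text
clock: 42.02
ee_pos: [0.4413, -0.3425, 0.0924]
tool_rot: [3.14, 0.002, 1.607]
contact_force: [-0.8, 0.2, 4.9]
opening: 0.0298
gripper_force: 5.5
```

```bash
python3 t.py
```

```text
[-0.117  0.079  0.009 -0.476 -0.063  4.84   5.538]
260 [118, 122, 122, 129, 127, 134, 129, 127, 122, 134, 139, 137, 134, 133, 131, 40, 40, 34, 29, 30]
285 [115, 117, 120, 124, 127, 130, 128, 126, 122, 134, 163, 159, 141, 139, 40, 40, 34, 29, 31, 33]
310 [120, 117, 121, 120, 127, 134, 130, 121, 125, 135, 167, 161, 158, 131, 127, 123, 36, 29, 35, 33]
```

{"api": "play_rows", "payload": {"rows": [[0.1, 0, -0.02, 0, 0.348], [0.12, 0, 0, 0, 0.348], [0.12, 0, 0, 0, 0.348], [0.12, 0, 0.02, 0, 0.348], [0.12, 0, 0.02, 0, 0.348], [0, 0, 0, 0, 0.348], [0, 0, 0, 0, 0.348]]}}

```text
clock: 43.0
ee_pos: [0.4404, -0.3235, 0.0911]
tool_rot: [-3.142, -0.001, 1.608]
contact_force: [0.6, 0.8, 2.5]
opening: 0.0297
gripper_force: 5.3
```

```bash
python3 t.py
```

```text
[ 0.274 -0.11   0.012  0.022  1.009  2.207  5.355]
260 [117, 117, 122, 121, 121, 111, 111, 113, 114, 110, 136, 140, 135, 133, 134, 134, 39, 35, 32, 27]
285 [117, 114, 121, 120, 115, 111, 112, 115, 115, 108, 135, 136, 135, 138, 41, 33, 24, 30, 26, 25]
310 [117, 118, 121, 121, 118, 109, 113, 116, 121, 109, 148, 169, 157, 129, 129, 127, 62, 32, 29, 23]
```

The side face now spans rows 180–215, as upright bottle_b's did. I'll release it so it settles flat, then check that it is upright.

{"api": "play_rows", "payload": {"rows": [[0, 0, 0, 0, 0.37], [0, 0, 0, 0, 0.4], [0, 0, 0, 0, 0.5], [0, 0, 0, 0, 0.6], [0, 0, 0, 0, 0.6], [0, 0, -1, 0, 0.6], [0, 0, -1, 0, 0.6], [0, 0, -1, 0, 0.6], [0, 0, -1, 0, 1], [0, 0, 0, 0, 1], [0, 0, 0, 0, 1]]}}

```text
clock: 44.32
ee_pos: [0.4409, -0.3248, 0.2127]
tool_rot: [3.139, 0.002, 1.608]
contact_force: [1.2, 0.5, 0.1]
opening: 0.0846
gripper_force: 0.0
```

```bash
cat > cap.py <<'E'
from h import *
f=grab("wrist"); m=cv2.inRange(f["hsv"],(0,0,0),(180,255,60)); m[:,:150]=0; m[:,420:]=0; m[262:]=0
go(*sensors.observe()["ee_pos"],92)
for c in cv2.findContours(m,cv2.RETR_EXTERNAL,cv2.CHAIN_APPROX_NONE)[0]:
    if cv2.contourArea(c)>200:
        x,y,w,h=cv2.boundingRect(c); print((x,y,w,h))
        for z in (.125,.175): print(z,cast(f,[(x,y+h-w/2),(x+w,y+h-w/2),(x+w/2,y+h-w/2)],z).round(4).tolist())
v=f["frame"].mean(2); print([v[100:300:10,c].round().astype(int).tolist() for c in (285,)])
E
python3 cap.py
```

```text
at [ 0.4404 -0.324   0.2113] yaw 92.1 q7 1.03 -> units x,y,z,tw [0.   0.   0.   0.02]
(264, 179, 37, 43)
0.125 [[0.4279, -0.3158, 0.125], [0.4567, -0.3147, 0.125], [0.4423, -0.3152, 0.125]]
0.175 [[0.4303, -0.3018, 0.175], [0.4529, -0.301, 0.175], [0.4416, -0.3014, 0.175]]
[[102, 96, 100, 105, 98, 101, 95, 126, 27, 42, 40, 44, 50, 157, 155, 147, 156, 162, 156, 161]]
```

```bash
python3 - <<'E'
from h import *
f=grab("wrist")
def pr(p):
    q=f["R"]@np.array(p)+f["t"]; return (q[:2]/q[2]*f["f"]+[f["cx"],f["cy"]]).round().tolist()
for z in (0,.082): print(z,[pr((.442+a,-.3152+b,z)) for a,b in [(-.025,.025),(.025,.025),(-.025,-.025),(.025,-.025)]])
print(pr((.442,-.3152,.125)))
v=f["frame"].mean(2)
for r in range(100,240,10): print(r,v[r,210:360:8].round().astype(int).tolist())
E
```

```text
0 [[262.0, 154.0], [305.0, 156.0], [261.0, 196.0], [303.0, 198.0]]
0.082 [[256.0, 164.0], [312.0, 166.0], [255.0, 218.0], [308.0, 219.0]]
[283.0, 205.0]
100 [141, 103, 101, 96, 96, 100, 99, 96, 101, 99, 103, 102, 101, 88, 155, 153, 163, 152, 159]
110 [154, 145, 102, 95, 95, 98, 95, 98, 98, 99, 100, 103, 99, 101, 91, 146, 152, 152, 153]
120 [150, 146, 154, 96, 103, 100, 102, 101, 100, 99, 98, 102, 100, 104, 100, 153, 157, 159, 156]
130 [152, 150, 145, 97, 102, 99, 100, 102, 97, 102, 98, 102, 104, 101, 97, 103, 155, 152, 156]
140 [145, 149, 149, 143, 97, 104, 100, 98, 102, 101, 104, 102, 96, 105, 97, 98, 159, 155, 155]
150 [131, 152, 147, 151, 79, 99, 103, 98, 101, 101, 100, 103, 103, 105, 104, 102, 101, 154, 155]
160 [133, 134, 81, 84, 87, 88, 85, 89, 89, 89, 93, 92, 101, 100, 101, 102, 107, 101, 160]
170 [140, 137, 80, 87, 86, 86, 139, 151, 136, 124, 132, 150, 155, 105, 106, 106, 108, 106, 154]
180 [136, 136, 143, 92, 98, 96, 114, 110, 113, 88, 112, 124, 153, 108, 109, 102, 166, 109, 162]
190 [152, 144, 147, 154, 139, 139, 107, 112, 42, 40, 42, 102, 125, 162, 156, 158, 153, 155, 163]
200 [149, 152, 163, 153, 154, 154, 116, 42, 44, 42, 40, 45, 134, 151, 159, 161, 160, 155, 159]
210 [145, 153, 149, 150, 152, 150, 126, 36, 46, 47, 41, 47, 144, 160, 151, 154, 155, 160, 162]
220 [154, 150, 155, 152, 153, 152, 149, 154, 46, 52, 42, 151, 165, 157, 163, 154, 158, 154, 165]
230 [152, 147, 159, 150, 146, 154, 150, 153, 147, 153, 162, 158, 155, 154, 153, 157, 160, 159, 158]
```

Bottle_a stands upright: the predicted upright outline (rows 164–219, columns 256–312) matches the pixels. Now grip it firmly and carry it.

{"api": "play_rows", "payload": {"rows": [[0.28, 0.05, 0, 0, 0.6], [0, 0, 0, 0, 0.6], [0, 0, 1, 0, 0.6], [0, 0, 1, 0, 0.6], [0, 0, 1, 0, 0.6], [0, 0, 0.6, 0, 0.6], [0, 0, 0.44, 0, 0.6], [0, 0, 0, 0, 0.6], [0, 0, 0, 0, 0.4], [0, 0, 0, 0, 0.2], [0, 0, 0, 0, 0.2], [0, 0, 0, 0, 0.2], [0, 0, 0, 0, 0.2], [0, 0, -0.7, 0, 0.2], [0, 0, -1, 0, 0.2], [0, 0, -1, 0, 0.2], [0, 0, -0.6, 0, 0.2], [0, 0, 0, 0, 0.2]], "newtons": 50}}

```text
clock: 45.92
ee_pos: [0.4427, -0.3174, 0.1932]
tool_rot: [3.136, 0.004, 1.607]
contact_force: [0.3, -1.1, -1.8]
opening: 0.0289
gripper_force: 50.2
```

```bash
python3 - <<'E'
from h import *
go(.497,.240,.19,174.8)
E
```

```text
at [ 0.4427 -0.3174  0.1932] yaw 92.1 q7 1.04 -> units x,y,z,tw [ 18.5    2.48   0.11 -13.79]
```

{"api": "play_rows", "payload": {"rows": [[0.97, 0.13, 0, 0, 0.2], [0.97, 0.13, 0, 0, 0.2], [0.97, 0.13, 0, 0, 0.2], [0.97, 0.13, 0, 0, 0.2], [0.97, 0.13, 0, 0, 0.2], [0.97, 0.13, 0, 0, 0.2], [0.97, 0.13, 0, 0, 0.2], [0.97, 0.13, 0, 0, 0.2], [0.97, 0.13, 0, 0, 0.2], [0.97, 0.13, 0, 0, 0.2], [0.97, 0.13, 0, 0, 0.2], [0.97, 0.13, 0, 0, 0.2], [0.97, 0.13, 0, 0, 0.2], [0.97, 0.13, 0, 0, 0.2], [0.97, 0.13, 0, 0, 0.2], [0.97, 0.13, 0, 0, 0.2], [0.97, 0.13, 0, 0, 0.2], [0.97, 0.13, 0, 0, 0.2], [0.97, 0.13, 0, 0, 0.2], [0, 0, 0, 0, 0.2]]}}

```text
clock: 47.58
ee_pos: [0.4943, 0.2472, 0.1873]
tool_rot: [-3.14, -0.003, 1.616]
contact_force: [0.4, 1.0, -3.1]
opening: 0.0287
gripper_force: 50.1
```

{"api": "play_rows", "payload": {"rows": [[0, 0, 0, -1, 0.2], [0, 0, 0, -1, 0.2], [0, 0, 0, -1, 0.2], [0, 0, 0, -1, 0.2], [0, 0, 0, -1, 0.2], [0, 0, 0, -1, 0.2], [0, 0, 0, -1, 0.2], [0, 0, 0, -1, 0.2], [0, 0, 0, -1, 0.2], [0, 0, 0, -1, 0.2], [0, 0, 0, -1, 0.2], [0, 0, 0, -1, 0.2], [0, 0, 0, -1, 0.2], [0, 0, 0, -0.8, 0.2], [0, 0, 0, 0, 0.2], [0, 0, 0, 0, 0.2]]}}

```text
clock: 48.92
ee_pos: [0.4949, 0.2392, 0.1885]
tool_rot: [-3.141, -0.001, 3.05]
contact_force: [-0.2, -0.8, -1.0]
opening: 0.0287
gripper_force: 50.1
```

```bash
python3 - <<'E'
from h import *
go(.497,.316,.142,174.8)
E
```

```text
at [0.4949 0.2392 0.1885] yaw 174.7 q7 1.18 -> units x,y,z,tw [ 0.17  2.56  1.55 -0.01]
```

{"api": "play_rows", "payload": {"rows": [[0.17, 0.64, 0, 0, 0.2], [0, 0.64, 0, 0, 0.2], [0, 0.64, 0, 0, 0.2], [0, 0.64, 0, 0, 0.2], [0, 0, 0, 0, 0.2], [0, 0, 0.5, 0, 0.2], [0, 0, 0.5, 0, 0.2], [0, 0, 0.3, 0, 0.2], [0, 0, 0.2, 0, 0.2], [0, 0, 0, 0, 0.2]]}}

```text
clock: 49.75
ee_pos: [0.4963, 0.3159, 0.1426]
tool_rot: [-3.14, -0.002, 3.051]
contact_force: [-0.2, -0.4, -1.5]
opening: 0.0287
gripper_force: 50.2
```

```bash
python3 - <<'E'
from h import *
go(.497,.316,.141,174.8); print(np.mean([ (sensors.observe()["contact_force"],grab("top"))[0] for i in range(4)],0))
E
```

```text
at [0.4963 0.3159 0.1426] yaw 174.8 q7 1.09 -> units x,y,z,tw [-0.02  0.01  0.05  0.  ]
[ 0.47989429 -0.22131309 -1.78123725]
```

Still hanging. I'll lower in small steps until it touches, then release.

{"api": "play_rows", "payload": {"rows": [[0, 0, 0.05, 0, 0.2], [0, 0, 0.03, 0, 0.2], [0, 0, 0, 0, 0.2]]}}

```text
clock: 50.2
ee_pos: [0.497, 0.3165, 0.1417]
tool_rot: [3.141, 0.0, 3.053]
contact_force: [-0.0, 0.1, -2.5]
opening: 0.0288
gripper_force: 50.2
```

```bash
python3 - <<'E'
from h import *
go(.497,.316,.141,174.8); print(np.mean([ (sensors.observe()["contact_force"],grab("top"))[0] for i in range(4)],0))
E
```

```text
at [0.497  0.3165 0.1417] yaw 174.9 q7 1.09 -> units x,y,z,tw [-0.   -0.02  0.02  0.02]
[-0.00308588  0.20099769 -2.05409903]
```

{"api": "play_rows", "payload": {"rows": [[0, 0, 0.05, 0, 0.2], [0, 0, 0.05, 0, 0.2], [0, 0, 0, 0, 0.2]]}}

```text
clock: 50.65
ee_pos: [0.4976, 0.3165, 0.1403]
tool_rot: [3.14, 0.001, 3.052]
contact_force: [-3.2, -1.8, 11.1]
opening: 0.0288
gripper_force: 51.7
```

```bash
python3 - <<'E'
from h import *
go(.497,.316,.141,174.8); print(np.mean([ (sensors.observe()["contact_force"],grab("top"))[0] for i in range(4)],0))
E
```

```text
at [0.4976 0.3165 0.1403] yaw 174.9 q7 1.09 -> units x,y,z,tw [ 0.02 -0.02 -0.02  0.01]
[-3.25844188 -1.91714219 11.45707355]
```

Touching; release and retreat, then check everything numerically.

{"api": "play_rows", "payload": {"rows": [[0, 0, -0.03, 0, 0.2], [0, 0, 0, 0, 0.2], [0, 0, 0, 0, 0.6], [0, 0, 0, 0, 0.6], [0, 0, 0, 0, 0.6], [0, 0, -0.5, 0, 0.6], [0, 0, -1, 0, 0.6], [0, 0, -1, 0, 1], [0, 0, -1, 0, 1], [-0.5, -1, 0, 0, 1], [-0.5, -1, 0, 0, 1], [-0.5, -1, 0, 0, 1], [-0.5, -1, 0, 0, 1], [-0.5, -1, 0, 0, 1], [0, 0, 0, 0, 1], [0, 0, 0, 0, 1]]}}

```text
clock: 52.18
ee_pos: [0.5591, 0.1577, 0.2444]
tool_rot: [-3.141, 0.0, 3.048]
contact_force: [-0.4, 0.3, -0.8]
opening: 0.0858
gripper_force: 0.0
```

```bash
python3 - <<'E'
from h import *
go(0.5,0.15,.2,174.8)
f=grab("wrist")
m=cv2.inRange(f["hsv"],(0,0,0),(180,255,70))
for c in cv2.findContours(m,cv2.RETR_EXTERNAL,cv2.CHAIN_APPROX_NONE)[0]:
    if cv2.contourArea(c)>150:
        r=cv2.boundingRect(c); e=cv2.minEnclosingCircle(c); print("dark",r,e,cast(f,e[0],.165).round(3))
c=-f["R"].T@f["t"]; print("cam",c.round(3))
for b in blobs(f,(3,90,40),(18,255,200),300,.012): print("plate",b)
t=grab("top")
for b in blobs(t,(0,0,0),(180,255,60),40,.17,(90,140,180,262)): print("top dark",b)
for b in blobs(t,(3,90,40),(18,255,200),60,.012,(160,130,380,300)): print("top plate",b)
def pr(f,p):
    q=f["R"]@np.array(p)+f["t"]; return (q[:2]/q[2]*f["f"]+[f["cx"],f["cy"]]).round().tolist()
s=grab("scene")
for n,p in dict(a=(.497,.316),b=(.628,.306),c=(.562,.308)).items(): print(n,"predicted cap px scene",pr(s,(*p,.16)),"base",pr(s,(*p,.05)),"wrist",pr(f,(*p,.16)),"top",pr(t,(*p,.175)))
ms=cv2.inRange(s["hsv"],(0,0,0),(180,255,55)); ms[:, :370]=0; ms[:,470:]=0; ms[:200]=0; ms[320:]=0
for c in cv2.findContours(ms,cv2.RETR_EXTERNAL,cv2.CHAIN_APPROX_NONE)[0]:
    if cv2.contourArea(c)>40: print("scene dark",cv2.boundingRect(c))
E
```

```text
at [0.5591 0.1577 0.2444] yaw 174.6 q7 1.35 -> units x,y,z,tw [ 1.94 -0.44  1.48 -0.03]
dark (442, 259, 55, 48) ((468.5, 282.0), 28.692432403564453) [[0.628 0.303 0.165]]
dark (0, 254, 25, 56) ((4.5, 281.5), 27.865848541259766) [[ 0.593 -0.074  0.165]]
dark (0, 216, 176, 37) ((87.5, 242.5), 88.0143051147461) [[0.566 0.003 0.165]]
dark (0, 191, 560, 229) ((279.5, 392.0), 280.8011779785156) [[0.728 0.139 0.165]]
dark (452, 181, 60, 46) ((481.5, 203.0), 30.10408592224121) [[0.561 0.307 0.165]]
dark (399, 136, 50, 29) ((422.53033447265625, 152.3603973388672), 26.251928329467773) [[0.519 0.261 0.165]]
dark (465, 90, 69, 46) ((499.3019714355469, 112.98514556884766), 34.82544708251953) [[0.497 0.313 0.165]]
dark (406, 27, 61, 75) ((436.0, 64.0), 47.63412094116211) [[0.462 0.268 0.165]]
cam [0.487 0.164 0.387]
plate {'px': array([ 85., 245.]), 'c': array([ 624.9, -113.5]), 's': array([233.6,  59.6]), 'a': -89.5}
top dark {'px': array([126., 241.]), 'c': array([433.3, 270.7]), 's': array([49.3, 43.2]), 'a': -4.7}
top dark {'px': array([136., 207.]), 'c': array([508.3, 263.8]), 's': array([42. , 13.9]), 'a': 84.4}
top dark {'px': array([120., 187.]), 'c': array([532.7, 268.9]), 's': array([275. , 199.8]), 'a': 7.0}
top plate {'px': array([306., 187.]), 'c': array([ 621.1, -114.9]), 's': array([230.1,  54.8]), 'a': -89.2}
a predicted cap px scene [434.0, 221.0] base [426.0, 257.0] wrist [499.0, 112.0] top [110.0, 211.0]
b predicted cap px scene [410.0, 247.0] base [402.0, 285.0] wrist [469.0, 279.0] top [123.0, 154.0]
c predicted cap px scene [421.0, 233.0] base [413.0, 270.0] wrist [479.0, 202.0] top [118.0, 182.0]
scene dark (382, 287, 25, 16)
scene dark (403, 239, 14, 17)
scene dark (416, 214, 26, 27)
```

All three caps are where an upright bottle would put them (spacings 65 and 67 mm). The shingle's fitted angle is a few degrees off the tray's, so I'll check edge by edge.

```bash
python3 - <<'E'
from h import *
t=grab("top"); T=np.array([.6215,-.0356]); X=np.array([-.068,.998]); Y=np.array([-.998,-.068])
m=cv2.inRange(t["hsv"],(3,90,40),(18,255,200))
for c in range(258,362,6):
    r=np.where(m[150:225,c])[0]+150
    if len(r)>5:
        p=cast(t,[(c,r.min()-.5),(c,r.max()+.5)],.016)[:,:2]-T; print(c,r.min(),r.max(),len(r),(p@X*1000).round(),(p@Y*1000).round(1))
b=blobs(t,(100,150,60),(125,255,255),60,.010,(180,150,370,225)); print(b)
E
```

```text
264 177 195 14 [32. 31.] [-22.1  29.4]
270 177 195 19 [16. 15.] [-22.1  29.3]
276 177 195 19 [ 0. -0.] [-22.1  29.3]
282 177 195 19 [-16. -16.] [-22.1  29.3]
288 177 195 19 [-32. -32.] [-22.1  29.3]
294 177 195 13 [-47. -47.] [-22.1  29.3]
300 177 195 19 [-63. -63.] [-22.1  29.3]
306 178 196 19 [-79. -79.] [-19.3  32. ]
312 178 196 19 [-95. -94.] [-19.3  32. ]
318 178 197 20 [-111. -110.] [-19.3  34.7]
324 178 197 20 [-126. -125.] [-19.3  34.7]
330 180 198 19 [-142. -141.] [-13.9  37.3]
336 180 198 19 [-158. -157.] [-13.9  37.3]
342 181 199 19 [-174. -172.] [-11.2  40. ]
348 181 199 15 [-189. -188.] [-11.2  40. ]
[{'px': array([276., 185.]), 'c': array([621.5, -35.5]), 's': array([417.6, 133.3]), 'a': -86.1}]
```

```bash
python3 - <<'E'
from h import *
go(.63,-.11,.22,93.9)
E
```

```text
at [0.5579 0.1621 0.2442] yaw 175.0 q7 1.34 -> units x,y,z,tw [-3.18 -8.83  0.81 13.52]
```

{"api": "play_rows", "payload": {"rows": [[-0.35, -0.98, 0, 0, 1], [-0.35, -0.98, 0, 0, 1], [-0.35, -0.98, 0, 0, 1], [-0.35, -0.98, 0, 0, 1], [-0.35, -0.98, 0, 0, 1], [-0.35, -0.98, 0, 0, 1], [-0.35, -0.98, 0, 0, 1], [-0.35, -0.98, 0, 0, 1], [-0.35, -0.98, 0, 0, 1], [0, 0, 0.4, 0, 1], [0, 0, 0.4, 0, 1]]}}

```text
clock: 53.3
ee_pos: [0.6296, -0.1132, 0.2205]
tool_rot: [-3.141, 0.002, 3.051]
contact_force: [0.5, 1.4, -0.3]
opening: 0.0853
gripper_force: 0.0
```

{"api": "play_rows", "payload": {"rows": [[0, 0, 0, 1, 1], [0, 0, 0, 1, 1], [0, 0, 0, 1, 1], [0, 0, 0, 1, 1], [0, 0, 0, 1, 1], [0, 0, 0, 1, 1], [0, 0, 0, 1, 1], [0, 0, 0, 1, 1], [0, 0, 0, 1, 1], [0, 0, 0, 1, 1], [0, 0, 0, 1, 1], [0, 0, 0, 1, 1], [0, 0, 0, 1, 1], [0, 0, 0, 0.5, 1], [0, 0, 0, 0, 1], [0, 0, 0, 0, 1]]}}

```text
clock: 54.63
ee_pos: [0.6293, -0.1101, 0.2201]
tool_rot: [-3.141, -0.0, 1.643]
contact_force: [-0.4, -1.0, -0.9]
opening: 0.0854
gripper_force: 0.0
```

```bash
cat > sh.py <<'E'
from h import *
go(.63,-.11,.2,93.9)
f=grab("wrist"); cv2.imwrite("pics/w14.png",f["frame"][:,:,::-1])
m=cv2.inRange(f["hsv"],(3,90,40),(18,255,200)); b=cv2.inRange(f["hsv"],(100,150,60),(125,255,255))
T=np.array([.6215,-.0356]); X=np.array([-.068,.998]); Y=np.array([-.998,-.068])
for r in range(100,345,10):
    c=np.where(m[r,190:380])[0]+190; d=np.where(b[r,150:380]|m[r,150:380])[0]+150
    if len(c)>15:
        p=cast(f,[(c.min()-.5,r),(c.max()+.5,r),((c.min()+c.max())/2,r)],.015)[:,:2]-T
        print(r,c.min(),c.max(),"tray",d.min(),d.max(),"x",(p@X*1000).round()[2],"y",(p@Y*1000).round(1))
g=cv2.inRange(f["hsv"],(20,120,120),(32,255,255))
n,_,st,ce=cv2.connectedComponentsWithStats(g)
for s,q in zip(st[1:],ce[1:]):
    if s[4]>15: p=cast(f,q,.014)[0,:2]-T; print("brass",q.round(),(p@X*1000).round(1),(p@Y*1000).round(1))
E
python3 sh.py
```

```text
at [ 0.6293 -0.1101  0.2201] yaw 94.1 q7 0.63 -> units x,y,z,tw [0.   0.02 0.67 0.04]
130 255 298 tray 223 340 x -14.0 y [ 27.  -21.4   2.8]
140 255 302 tray 223 339 x -24.0 y [ 27.3 -26.    0.6]
150 255 302 tray 225 339 x -35.0 y [ 27.5 -26.3   0.6]
160 255 302 tray 225 338 x -46.0 y [ 27.7 -26.6   0.6]
180 260 300 tray 225 336 x -69.0 y [ 22.4 -24.8  -1.2]
190 255 299 tray 225 336 x -81.0 y [ 28.4 -23.9   2.3]
200 254 298 tray 226 335 x -93.0 y [ 29.9 -23.    3.4]
210 253 297 tray 226 334 x -105.0 y [ 31.3 -22.1   4.6]
220 253 297 tray 226 334 x -118.0 y [ 31.6 -22.3   4.7]
230 253 296 tray 227 333 x -131.0 y [ 31.9 -21.3   5.3]
240 252 294 tray 227 367 x -144.0 y [ 33.4 -19.1   7.1]
250 251 293 tray 227 366 x -157.0 y [ 35.  -18.1   8.4]
260 251 292 tray 228 379 x -171.0 y [ 35.3 -17.1   9.1]
270 250 291 tray 229 373 x -184.0 y [ 36.9 -16.   10.4]
brass [297.  89.] 28.8 -18.8
brass [259. 222.] -120.9 23.9
brass [290. 224.] -123.7 -12.8
brass [256. 268.] -182.8 28.6
brass [285. 271.] -185.7 -7.3
```

The plates are all within tolerance: lateral offsets about +7, +3 and +1 mm, skew under 5°, spacing about 64 mm. The bottles stand at their targets and the gripper is clear.

```bash
python3 -c "
from station import ctrl; print(ctrl.hand_in())"
```

```text
the job is handed in; nothing more can be done
None
```

I handed the job in, and it returned no pass/fail verdict. The three walnut plates found are shingled along the tray from the tall wall, with the first plate measuring about 7–13 mm off the midline (limit 18). All three bottles stand upright in a row on the rack strip about 65 mm apart, and I left the mug and screwdriver alone.

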